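Stow the middle test weight under its locked hold-down plate

TASK

Pack the middle-sized of the three test weights away: stand it upright in the square pocket of the wooden case, lay the aluminium plate flat in the case over it with the plate's slot over the case's slot, then put the hammer-head key down through both slots until its collar rests on the plate and give it a quarter turn, so that its head is caught crosswise under the lips. Leave the other two weights where they stand.

Things in the scene. Friction and masses are not known exactly. Their poses are not given: they have to be found in the camera images.
- case: Open-topped wooden case fixed to the desk, outer 106 (x) x 172 (y) x 58 mm high, inside 90 x 156 mm, walls with rounded tops. Origin at the centre of its underside, z up. Open cell with the pocket at +y, slotted lip plate at -y. The plate drops inside the walls with 3 mm play all round onto the lip plate and a 5 mm ledge at the +y end, both 50 mm up; its top is then 56 mm up.
- case_pocket (a point): Centre of the pocket's floor: 31 mm from the case's origin along its +y, 5 mm up. The pocket is 38 x 38 mm in a 60 x 60 mm cork block whose top is 15 mm up. The open cell round it, room for the fingers, is 90 mm (case x) by 85 mm (y from -12 to +73 mm); the case's walls round it are 58 mm high.
- case_slot (a point): Centre of the slot in the case's dark steel lip plate, at its upper face: 46 mm from the case's origin along its -y, 50 mm up. The slot is 32 mm (case x) by 14 mm (y); the lip plate is 4 mm thick, its underside 46 mm up, over a cavity 50 x 60 mm down to 5 mm.
- plate: Loose aluminium plate 84 (x) x 150 (y) x 6 mm, 0.25 kg, lying flat on the desk; origin at the centre of its underside, z up. On top a grip rib 12 mm thick (x), 50 mm long (y), rising from 5 to 26 mm above the underside, centred at y = +6 mm. A slot 38 (x) x 20 mm (y) is cut through it, centred at y = -46 mm.
- plate_slot (a point): Centre of the plate's slot, at its upper face (6 mm above its underside).
- weight_mid: The middle-sized test weight (to be packed): a white cylinder 30 mm in diameter with a knob on top, 40 mm tall in all, 0.2 kg. Grip it by the cylinder, straight up to 23 mm above its foot; above that it behaves as if tapering in to the knob. Origin at the centre of its underside, z up.
- weight_large: The large test weight, brass, 40 mm in diameter, 52 mm tall, standing on the desk; leave it. Origin at the centre of its underside.
- weight_small: The small test weight, brass, 24 mm in diameter, 32 mm tall, standing on the desk; leave it. Origin at the centre of its underside.
- key: Steel hammer-head key, 62 mm tall, 0.09 kg, upright in its stand; origin at the centre of its lower end, z up. Head 26 (x) x 8 (y) x 6 mm; neck 7 mm thick from 6 to 18 mm up; collar 36 mm wide, 18 to 23; stem 10 mm thick, 23 to 37; flat grip bar 40 (x) x 10 mm (y), 37 to 62, parallel to the head. Collar on the plate in the case: origin 38 mm above the case's underside. Turns either way.
- stand: Small fixed wooden stand 56 x 56 x 22 mm with a slot 32 (x) x 14 mm (y), 20 mm deep, in which the key stands with its collar on the stand's top; lift the key straight up by at least 20 mm. Origin at the centre of its underside.
There are look-alikes about, which are no part of the job. Leave any turquoise look-alike of the key alone.

How it is judged:
By the outcome, as a careful person would: the job done as asked, in the order asked, and still so for the second after the job is handed in, with the robot touching nothing.
It also fails if it takes over 67 s, if anything falls off the work surface, if the arm or the gripper's body presses on something with over 40 N, if the wrist force passes 120 N, or if a joint passes its speed limit or range.

ROBOT

A 6-joint arm with a two-finger parallel gripper is mounted at the origin on a cart in front of the work surface, level with it; the furniture and walls round the work are solid. World frame = base frame: x ahead of the robot, y to its left, z up, the work surface at z = 0. Lengths are in m, angles in degrees, forces in N, time in s.
With the tool pointing down it reaches from about 0.35 to 0.875 m from the base axis. Payload 4.2 kg.
Tool frame: the origin (TCP) lies on the centre line of the jaws, within the pads' length; the fingertips stand 11 mm ahead of it and the grasp point (between the pads) lies 8 mm behind it; y points along the fingers, z is the direction in which the jaws open and shut, and the axes are right-handed (so a half turn about y gives the same grasp; the last joint's range is limited). The gripper opens to 87 mm and grips with 3 to 60 N. Pads are 19 mm wide; open, the fingers measure 117 mm over their backs; the gripper's body (75 mm by 190 mm) begins 51 mm behind the grasp point.
Start: joints at [-60.527, 22.042, 0.453, 0, -68.411, -14.817], TCP at [0.158, -0.605, 0.234] pointing down, gripper open.
Joint ranges: [-179.83, 179.83], [-69.29, 118.12], [-61.27, 80.66], [-181.25, 117.63], [-171.15, -9.14], [-177.46, 177.46]. Speed limits (degrees/s): [159.86, 159.86, 180, 180, 180, 180].

INTERFACE

Orientations are given as a 3x3 rotation matrix whose columns are the frame's x, y, z axes.
In Python, from station import r, optics gives the robot as it stands. The module is installed in compiled form; this text tells all that it offers.
- The arm moves only by the tool step_arm, never from a script. Its argument "moves" is a list that holds one entry, the list of rows, each a list of 7 numbers: the turn, a rotation vector about the tool's x, y, z in rad, then the shift along the tool's x, y, z in cm, then the opening in per cent of the stroke, from 0 (shut) to 100 (fully open). A call has exactly 5 rows; each row is the pose to reach, as a shift and turn from the pose commanded when the call began, along the tool's axes at that moment; what a row does not reach only later rows make up. A row lasts 1/12 s, in which the tool goes at most 41.7 mm and 7.16 degrees, less where a joint would pass 70% of its speed; a pose out of reach is approached as far as the arm can. A call with a gripper value outside its range is refused whole. The fingers move at their own pace and stop on an object; the grip force is fixed at half the most. Time passes only in rows, so rows that repeat a pose let the fingers close, or fill a call up. It gives the time, the measured TCP pose, the force and the opening at its end, in the units of the state.
- r.sense(): the state, without advancing time (a new reading comes with each control period).
- optics.capture(name): name is "side" or "top" or "wrist"; returns a dict with "image" (400x640x3 uint8, red, green, blue), "fov_y" (degrees; the focal length in pixels is half the picture's height over the tangent of half this angle, whatever the lens; pixels are square), "cx", "cy" (the principal point, pixels), "cam_to_world" (4x4, takes a point from camera to world coordinates). Camera axes: x right, y down, z forward; pixel columns grow to the right and rows downward; lengths in m; the calibration is good to about 2 mm. The wrist camera is an equidistant fisheye: a pixel r from the principal point sees the ray r / f radians off the axis. A picture is of the moment at which its call begins. There is no depth.
- r.finish_job(): hands the job in, once; it reports no verdict.
The state is a dict: "time_s": time; "joints": joint angles; "joint_velocities": joint speeds; "effort": joint torques, N m; "tcp_pos": TCP position; "ee_rot": TCP orientation; "wrist_force": force on the tool from outside, world axes, zero at the start; "moment": the same for the moment, N m; "gripper_width": opening from 0.0 (shut) to 1.0 (fully open).
Only numpy, scipy, OpenCV 4.12 (cv2) and the standard library are available. Lean on these libraries where they do the work, as an engineer would, in place of code of your own. Each camera call takes 0.05 s, during which the arm holds its last target.

## Working session

There is one attempt and no reset: what is moved stays moved. The work goes in short steps, Python scripts to look and compute and a tool call to move; the robot and the scene stay as the last step left them, time stands still between calls to the robot, and variables do not carry over. Pictures are saved under pics/ and viewed, and the job is handed in when it is done.

Besides the shell and the picture viewer there is one more tool, called after "Call:" as a command line: name --argument value ..., lists and objects as JSON in quotes. step_arm: Moves the arm, as the interface text tells. Its arguments: {"type":"object","properties":{"moves":{"type":"array"}},"required":["moves"]}

```bash
mkdir -p pics; ls; cat > h.py <<'E'
import numpy as np,cv2
from station import r,optics
def cap(n,name=None):
    c=optics.capture(n)
    if name: cv2.imwrite('pics/%s.png'%name,c['image'][:,:,::-1])
    return c
E
python3 - <<'E'
from h import *
s=r.sense();print(s['time_s'],s['tcp_pos'],s['ee_rot'],s['gripper_width'],s['wrist_force'])
for n in ['side','top','wrist']:
    c=cap(n,n+'0');print(n,c['fov_y'],c['cx'],c['cy'],c['cam_to_world'])
    np.savez(n+'0.npz',**c)
E
```

```text
pics
0.0 [ 0.1580144  -0.60408315  0.23245815] [[ 9.67508232e-01 -6.31620517e-04 -2.52838728e-01]
 [ 2.52839503e-01  2.08547694e-03  9.67505988e-01]
 [-8.38072960e-05 -9.99997626e-01  2.17741472e-03]] 0.9996724175549059 [-0.32479605 -0.07140448  0.58364029]
side 46.72239947860821 315.88438598757216 194.8359056311636 [[-0.99835628 -0.01754253  0.05456192  0.49551687]
 [-0.05391327  0.6104494  -0.79021825  0.70113432]
 [-0.01944487 -0.79186096 -0.61039177  0.69898523]
 [ 0.          0.          0.          1.        ]]
top 46.44075648110152 321.417580813306 212.05064844314103 [[-0.01116907 -0.99469773  0.10223348  0.39709345]
 [-0.99985065  0.00976112 -0.01426186 -0.12180468]
 [ 0.01318833 -0.1023775  -0.99465819  1.3406351 ]
 [ 0.          0.          0.          1.        ]]
wrist 65.70646984690485 317.7545021332381 197.3827497840871 [[-2.52780751e-01  9.26564965e-01  2.78530532e-01  8.16501433e-02]
 [ 9.67523185e-01  2.41817114e-01  7.36435320e-02 -6.23695724e-01]
 [ 8.82067300e-04  2.88100415e-01 -9.57599798e-01  3.84300186e-01]
 [ 0.00000000e+00  0.00000000e+00  0.00000000e+00  1.00000000e+00]]
```

View pics/side0.png

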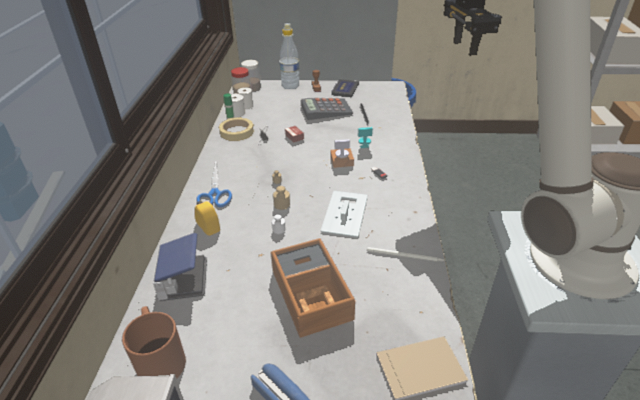

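View pics/top0.png

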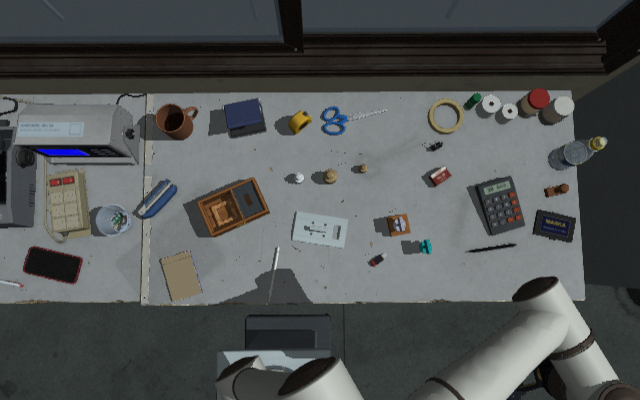

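View pics/wrist0.png

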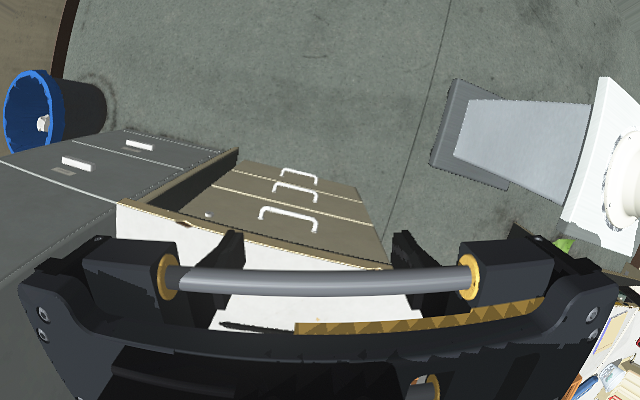

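```bash
cat >> h.py <<'E'
def ray(c,u,v):
    f=200/np.tan(np.radians(c['fov_y'])/2); x=(u-c['cx'])/f;y=(v-c['cy'])/f
    d=np.array([x,y,1.])
    if c.get('fish'):
        t=np.hypot(x,y); d=np.array([x/t*np.sin(t),y/t*np.sin(t),np.cos(t)]) if t>0 else d
    T=c['cam_to_world'];return T[:3,3],T[:3,:3]@d
def onz(c,u,v,z):
    o,d=ray(c,u,v);return o+d*(z-o[2])/d[2]
def load(n):
    c=dict(np.load(n+'.npz')); c['fish']=n.startswith('wrist');return c
def proj(c,p):
    f=200/np.tan(np.radians(c['fov_y'])/2);T=c['cam_to_world'];q=T[:3,:3].T@(np.array(p)-T[:3,3])
    if c.get('fish'):
        rr=np.hypot(q[0],q[1]);t=np.arctan2(rr,q[2]);return np.array([c['cx']+f*t*q[0]/rr,c['cy']+f*t*q[1]/rr])
    return np.array([c['cx']+f*q[0]/q[2],c['cy']+f*q[1]/q[2]])
def grid(c,x0,y0,w,h,k,name,step=10):
    im=cv2.resize(c['image'][y0:y0+h,x0:x0+w,::-1],None,fx=k,fy=k,interpolation=cv2.INTER_CUBIC)
    for x in range((x0//step+1)*step,x0+w,step): cv2.putText(im,str(x),((x-x0)*k,8),0,.3,(0,0,255));cv2.line(im,((x-x0)*k,10),((x-x0)*k,15),(0,0,255))
    for y in range((y0//step+1)*step,y0+h,step): cv2.putText(im,str(y),(0,(y-y0)*k),0,.3,(0,0,255));cv2.line(im,(18,(y-y0)*k),(24,(y-y0)*k),(0,0,255))
    cv2.imwrite('pics/%s.png'%name,im)
E
python3 - <<'E'
from h import *
t=load('top0');s=load('side0')
grid(t,190,160,190,95,4,'tc1');grid(t,370,150,80,120,5,'tc2');grid(s,260,130,130,210,3,'sc1',10)
E
```

```text
(no output)
```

View pics/tc1.png

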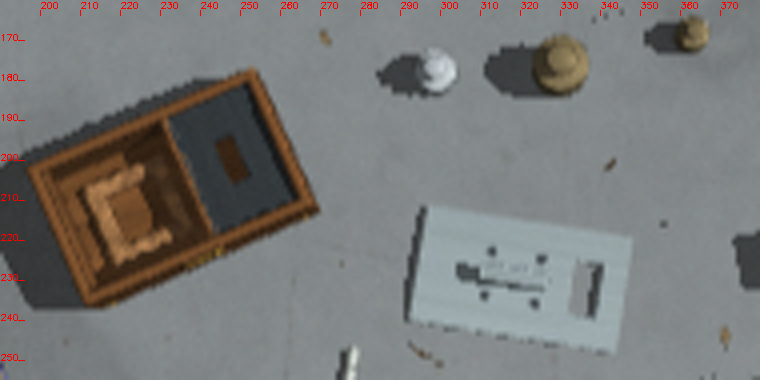

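View pics/tc2.png

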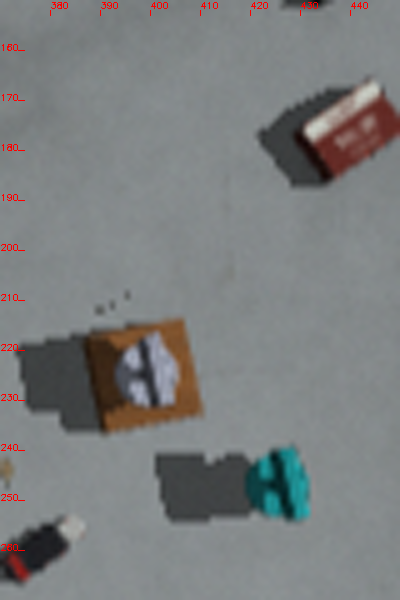

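View pics/sc1.png

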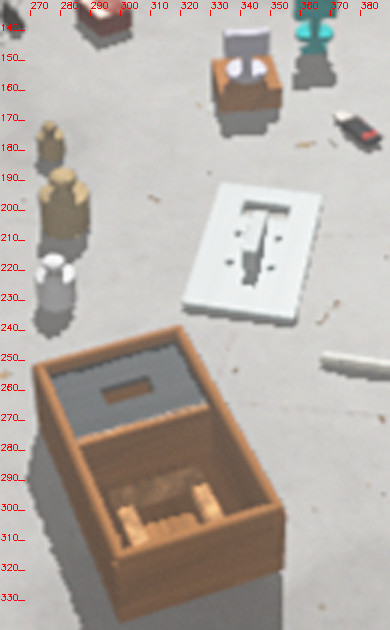

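```bash
python3 - <<'E'
from h import *
t=load('top0');s=load('side0')
np.set_printoptions(precision=4,suppress=True)
def quad(c,pts,z,lab):
    P=np.array([onz(c,u,v,z)[:2] for u,v in pts]);print(lab,P.mean(0),[round(float(np.linalg.norm(P[i]-P[(i+1)%4]))*1e3,1) for i in range(4)],
     [round(float(np.degrees(np.arctan2(*(P[(i+1)%4]-P[i])[::-1]))),1) for i in range(4)])
q=lambda c,u,v,z,l:print(l,onz(c,u,v,z))
quad(t,[(197,202),(253.5,177.5),(269,212.5),(213,237)],.058,'case top')
quad(s,[(271.5,252),(321,240),(353.5,301),(300,316)],.058,'case side')
quad(t,[(296,211),(347.5,219.5),(343.5,249),(291.5,240)],.006,'plate top')
quad(s,[(333,192),(367,195),(357.5,234.5),(320,230.5)],.006,'plate side')
q(t,337.5,232,.006,'plateslot');q(t,249,200,.05,'caseslot');q(t,222,214,.015,'pocket')
q(t,298.5,177,.028,'wmid');q(s,277,218,.035,'wmid s')
for a in [(397.5,218,.055),(401,232,.055)]: q(t,*a,'bar')
quad(t,[(387,217),(406,214),(409,233),(390,237)],.022,'stand')
q(t,399,225,.02,'collar')
for a in [(334,141,.062),(350,141,.062)]: q(s,*a,'bar s')
E
```

```text
case top [0.5449 0.1034] [169.4, 107.3, 167.0, 107.2] [-66.6, -156.3, 113.3, 25.0]
case side [0.5492 0.1142] [102.5, 165.4, 97.5, 165.6] [-158.6, 112.6, 21.4, -65.6]
plate top [ 0.4831 -0.1352] [150.1, 85.4, 150.8, 84.3] [-100.0, 171.3, 79.6, -9.1]
plate side [ 0.487  -0.1324] [83.8, 145.4, 83.8, 144.7] [173.3, 79.9, -7.1, -100.1]
plateslot [ 0.4763 -0.1864  0.006 ]
caseslot [0.5655 0.061  0.05  ]
pocket [0.5305 0.1426 0.015 ]
wmid [ 0.6331 -0.0764  0.028 ]
wmid s [ 0.6364 -0.0722  0.035 ]
bar [ 0.5106 -0.3512  0.055 ]
bar [ 0.4716 -0.3598  0.055 ]
stand [ 0.4928 -0.3579] [55.1, 54.7, 55.4, 57.4] [-81.6, -172.7, 101.2, 7.1]
collar [ 0.4936 -0.3612  0.02  ]
bar s [ 0.517  -0.3583  0.062 ]
bar s [ 0.4747 -0.3592  0.062 ]
```

White cylinder candidates: the white weight at top (298,177), spools at (490,103) and (509,111). Brass decoys are at (330,176) and (363,169). Key candidates: the steel key in its stand (399,224) and the turquoise one (425,246). By the description I choose (298,177), and (399,224) for the key. The crops above confirm both: a white cylinder with a knob, and a grey key in a wooden stand.

```bash
cat >> h.py <<'E'
from scipy.spatial.transform import Rotation as Ro
np.set_printoptions(precision=4,suppress=True)
def R_yaw(y):
    a=np.radians(y);z=np.array([np.cos(a),np.sin(a),0]);yy=np.array([0,0,-1.]);return np.c_[np.cross(yy,z),yy,z]
def plan(pos,yaw):
    s=r.sense();R=s['ee_rot'];p=s['tcp_pos'];Rt=R_yaw(yaw)
    rv=Ro.from_matrix(R.T@Rt).as_rotvec();sh=R.T@(np.array(pos)-p)*100
    print('rv',rv.round(4),'sh cm',sh.round(3),'|',np.linalg.norm(sh).round(1),'cm rows',max(np.linalg.norm(sh)/4.17,np.degrees(np.linalg.norm(rv))/7.16).round(1))
def st():
    s=r.sense();z=s['ee_rot'][:,2];print('t',round(s['time_s'],2),'p',s['tcp_pos'],'yaw',np.degrees(np.arctan2(z[1],z[0])).round(2),'tilt',s['ee_rot'][:,1],'F',s['wrist_force'].round(1),'w',round(s['gripper_width']*87,1),'j',s['joints'].round(1))
E
python3 -c "
from h import *
st();plan([.62,.02,.25],113)"
```

```text
t 0.15 p [ 0.158  -0.6042  0.2327] yaw 104.65 tilt [-0.0005  0.0016 -1.    ] F [ 0.2 -0.4  1.1] w 86.6 j [-60.5  22.1   0.4  -0.  -68.4 -14.8]
rv [-0.0016 -0.1457 -0.    ] sh cm [60.481 -1.654 48.714] | 77.7 cm rows 18.6
```

Call:
step_arm --moves '[[[0,-0.146,0,60.5,-1.65,48.7,50],[0,-0.146,0,60.5,-1.65,48.7,50],[0,-0.146,0,60.5,-1.65,48.7,50],[0,-0.146,0,60.5,-1.65,48.7,50],[0,-0.146,0,60.5,-1.65,48.7,50]]]'

```text
time_s: 0.57
tcp_pos: [0.2826, -0.4355, 0.2377]
ee_rot: [[0.921, -0.0, -0.39], [0.39, 0.0, 0.921], [-0.0, -1.0, 0.001]]
wrist_force: [0.2, 0.2, 0.6]
gripper_width: 0.706
```

```bash
python3 -c "
from h import *
st();plan([.62,.02,.25],113)"
```

```text
t 0.57 p [ 0.2826 -0.4355  0.2377] yaw 112.98 tilt [-0.0003  0.0005 -1.    ] F [0.2 0.2 0.6] w 61.4 j [-39.1  11.5 -13.8  -0.  -64.6 -27.9]
rv [-0.0006 -0.0004 -0.0001] sh cm [48.845 -1.22  28.762] | 56.7 cm rows 13.6
```

Call:
step_arm --moves '[[[0,0,0,48.8,-1.2,28.8,50],[0,0,0,48.8,-1.2,28.8,50],[0,0,0,48.8,-1.2,28.8,50],[0,0,0,48.8,-1.2,28.8,50],[0,0,0,48.8,-1.2,28.8,50]]]'

```text
time_s: 0.98
tcp_pos: [0.4064, -0.2677, 0.2425]
ee_rot: [[0.92, 0.0, -0.391], [0.391, 0.0, 0.92], [0.0, -1.0, -0.0]]
wrist_force: [0.6, -1.9, 0.4]
gripper_width: 0.506
```

Call:
step_arm --moves '[[[0,0,0,30.9,-0.8,18.2,50],[0,0,0,30.9,-0.8,18.2,50],[0,0,0,30.9,-0.8,18.2,50],[0,0,0,30.9,-0.8,18.2,50],[0,0,0,30.9,-0.8,18.2,50]]]'

```text
time_s: 1.4
tcp_pos: [0.5302, -0.1001, 0.2471]
ee_rot: [[0.92, -0.0, -0.391], [0.391, 0.0, 0.92], [-0.0, -1.0, 0.0]]
wrist_force: [0.0, -0.6, 0.1]
gripper_width: 0.498
```

```bash
python3 -c "
from h import *
st();plan([.62,.02,.25],113)"
```

```text
t 1.4 p [ 0.5302 -0.1001  0.2471] yaw 113.04 tilt [-0.0001  0.0001 -1.    ] F [ 0.  -0.6  0.1] w 43.4 j [  6.5  13.2 -10.3  -0.  -66.5 -73.5]
rv [-0.0001  0.0008 -0.0001] sh cm [12.964 -0.294  7.542] | 15.0 cm rows 3.6
```

Call:
step_arm --moves '[[[0,0,0,13.0,-0.3,7.5,50],[0,0,0,13.0,-0.3,7.5,50],[0,0,0,13.0,-0.3,7.5,50],[0,0,0,13.0,-0.3,7.5,50],[0,0,0,13.0,-0.3,7.5,50]]]'

```text
time_s: 1.82
tcp_pos: [0.6223, 0.0217, 0.2485]
ee_rot: [[0.919, -0.0, -0.395], [0.395, 0.0, 0.919], [-0.0, -1.0, 0.0]]
wrist_force: [0.9, -0.7, -0.2]
gripper_width: 0.503
```

```bash
python3 -c "
from h import *
st();c=cap('wrist','w1');c['fish']=True;np.savez('wrist1.npz',**c)
for p in [(.546,.103,.058),(.485,-.134,.006),(.634,-.075,.03)]: print(proj(c,p))
"
```

```text
t 1.82 p [0.6223 0.0217 0.2485] yaw 113.27 tilt [-0.0003  0.0002 -1.    ] F [ 0.9 -0.7 -0.2] w 43.7 j [ 16.9  21.3   1.5  -0.  -70.2 -83.6]
[409.4216 145.1673]
[247.7752  26.2257]
[241.361  150.4836]
```

View pics/w1.png

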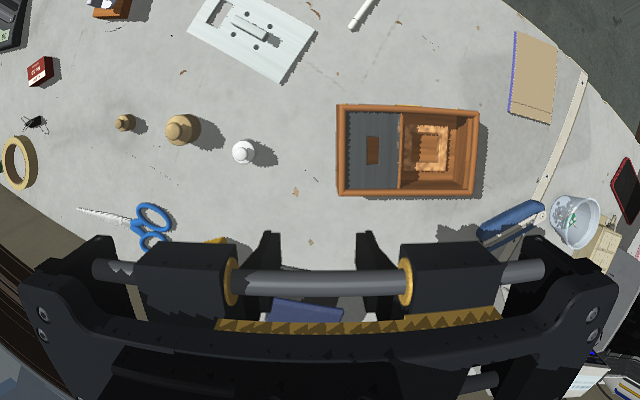

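```bash
python3 -c "
from h import *
c=load('wrist1')
grid(c,325,90,170,120,4,'w1a');grid(c,180,0,150,180,4,'w1b')
"
```

```text
(no output)
```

View pics/w1a.png

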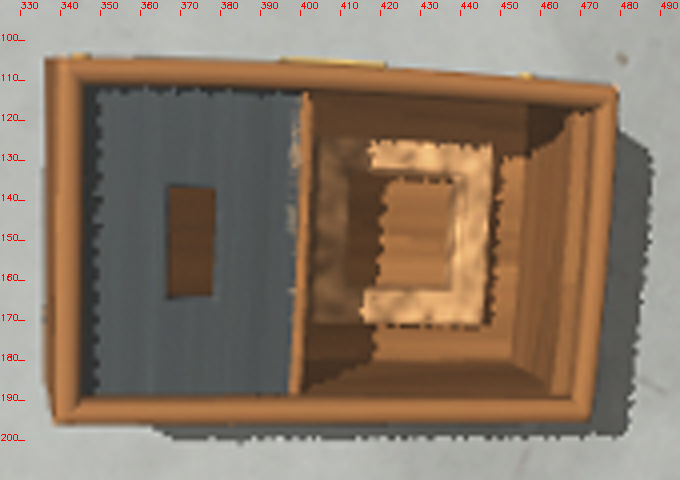

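```bash
python3 -c "
from h import *
c=load('wrist1')
grid(c,180,0,150,100,5,'w1c');grid(c,220,125,80,60,8,'w1d')
"
```

```text
(no output)
```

View pics/w1c.png

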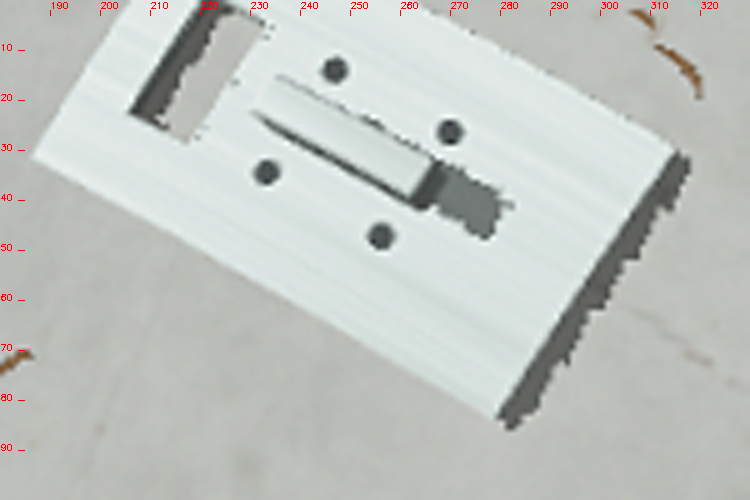

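View pics/w1d.png

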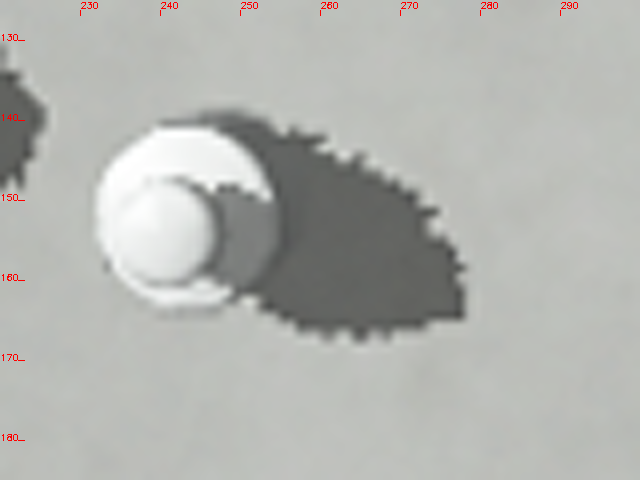

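```bash
python3 - <<'E'
from h import *
c=load('wrist1')
def quad(pts,z,lab):
    P=np.array([onz(c,u,v,z)[:2] for u,v in pts]);n=len(P);print(lab,P.mean(0),[round(float(np.linalg.norm(P[i]-P[(i+1)%n]))*1e3,1) for i in range(n)],
     [round(float(np.degrees(np.arctan2(*(P[(i+1)%n]-P[i])[::-1]))),1) for i in range(n)])
quad([(337,105),(479,111.5),(471.5,195),(339.5,195.5)],.055,'case')
quad([(366.5,136.5),(378.5,136.5),(378,163.5),(366.5,164)],.05,'slot')
quad([(417.5,126),(447,127),(446,170.5),(413.5,170.5)],.015,'cork')
print('wm',onz(c,243,151.5,.025),onz(c,239.5,153.5,.038))
P=np.array([onz(c,u,v,.006)[:2] for u,v in [(187,31),(278.5,83.5),(315.5,30)]])
print('plate',P,np.linalg.norm(P[1]-P[0]),np.linalg.norm(P[2]-P[1]),(P[0]+P[2])/2, np.degrees(np.arctan2(*(P[1]-P[0])[::-1])),np.degrees(np.arctan2(*(P[2]-P[1])[::-1])))
quad([(205.5,22.5),(217,27),(233,4.5),(221.5,0)],.006,'pslot')
quad([(236,15),(268,31.5),(261,41),(231,23)],.026,'rib')
E
```

```text
case [0.5518 0.1102] [173.3, 105.0, 169.4, 103.9] [114.0, 23.4, -66.4, -154.4]
slot [0.5698 0.0678] [14.0, 31.5, 13.6, 32.0] [114.6, 24.3, -63.5, -155.0]
cork [0.5365 0.1469] [41.8, 58.5, 47.0, 58.5] [114.6, 26.4, -65.5, -158.7]
wm [ 0.6355 -0.0735  0.025 ] [ 0.6365 -0.0744  0.038 ]
plate [[ 0.5154 -0.2131]
 [ 0.5412 -0.0665]
 [ 0.4592 -0.0512]] 0.1488348694449028 0.08345085571823484 [ 0.4873 -0.1321] 80.01368461663978 169.46075167136598
pslot [ 0.4799 -0.1788] [18.5, 36.5, 18.3, 36.8] [85.8, 168.0, -95.1, -12.2]
rib [ 0.4892 -0.1259] [47.4, 14.4, 46.4, 11.8] [81.3, -12.5, -101.9, 172.0]
```

Measured with the wrist camera:

| Object | Position (m) | Yaw |
|---|---|---|
| Case | (.5518, .1102) | 24° |
| Slot | (.570, .068) | – |
| Weight | (.636, -.074) | – |
| Plate | (.4873, -.132) | -10.2° |

Next I hover over the weight.

```bash
python3 -c "
from h import *
st();plan([.636,-.074,.10],114)"
```

```text
t 1.87 p [0.6208 0.0199 0.2486] yaw 113.19 tilt [-0.0018 -0.0003 -1.    ] F [-0.7 -0.5 -0.8] w 43.5 j [ 16.7  21.2   1.3  -0.  -70.2 -83.5]
rv [-0.0005 -0.0141 -0.0018] sh cm [-2.268 14.856 -9.235] | 17.6 cm rows 4.2
```

Call:
step_arm --moves '[[[0,-0.014,0,-2.3,14.9,-9.2,50],[0,-0.014,0,-2.3,14.9,-9.2,50],[0,-0.014,0,-2.3,14.9,-9.2,50],[0,-0.014,0,-2.3,14.9,-9.2,50],[0,-0.014,0,-2.3,14.9,-9.2,50]]]'

```text
time_s: 2.28
tcp_pos: [0.6298, -0.0796, 0.0945]
ee_rot: [[0.917, -0.012, -0.399], [0.399, 0.0, 0.917], [-0.011, -1.0, 0.005]]
wrist_force: [-0.6, -0.0, -1.6]
gripper_width: 0.5
```

Call:
step_arm --moves '[[[0,0,0,0,0,0,50],[0,0,0,0,0,0,50],[0,0,0,0,0,0,50],[0,0,0,0,0,0,50],[0,0,0,0,0,0,50]]]'

```text
time_s: 2.7
tcp_pos: [0.6358, -0.075, 0.1033]
ee_rot: [[0.914, 0.004, -0.405], [0.405, 0.0, 0.914], [0.004, -1.0, -0.001]]
wrist_force: [-0.4, -0.3, -0.6]
gripper_width: 0.502
```

```bash
python3 -c "
from h import *
st();c=cap('wrist','w2');c['fish']=True;np.savez('wrist2.npz',**c)
grid(c,230,130,180,130,4,'w2a')
plan([.636,-.074,.0235],114)
for z in (0.025,.038):print(proj(c,(.636,-.074,z)))
"
```

```text
t 2.7 p [ 0.6358 -0.075   0.1033] yaw 113.9 tilt [ 0.0039  0.0004 -1.    ] F [-0.4 -0.3 -0.6] w 43.7 j [  7.7  29.8  -6.9   0.  -53.1 -73.8]
rv [ 0.001  -0.0018  0.0031] sh cm [0.062 7.943 0.086] | 7.9 cm rows 1.9
[318.4439 209.4126]
[318.44   215.1397]
```

View pics/w2a.png

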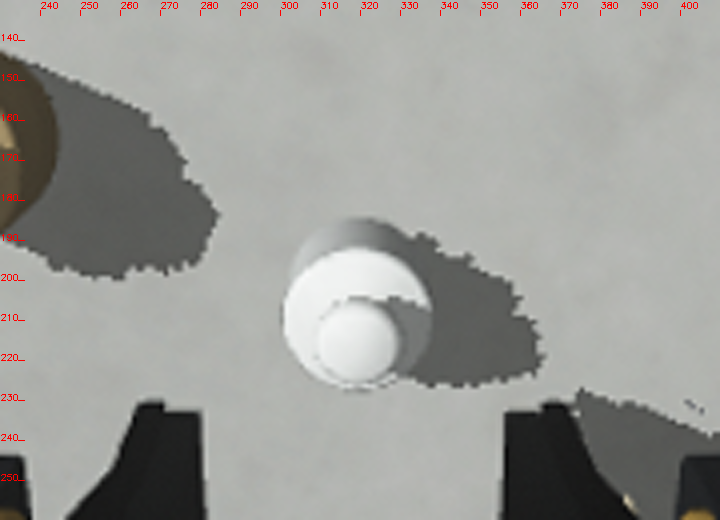

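Call:
step_arm --moves '[[[0,0,0,0,1.5,0,50],[0,0,0,0,3.5,0,50],[0,0,0,0,5.5,0,50],[0,0,0,0,7.0,0,50],[0,0,0,0,7.6,0,50]]]'

```text
time_s: 3.17
tcp_pos: [0.6336, -0.0755, 0.0234]
ee_rot: [[0.915, -0.003, -0.404], [0.404, 0.0, 0.915], [-0.003, -1.0, 0.001]]
wrist_force: [-0.8, -0.4, -0.7]
gripper_width: 0.498
```

```bash
python3 -c "
from h import *
st();c=cap('wrist');c['fish']=True
grid(c,230,130,180,130,4,'w3a')
plan([.636,-.074,.0235],114)
"
```

```text
t 3.17 p [ 0.6336 -0.0755  0.0234] yaw 113.84 tilt [-0.0029  0.0001 -1.    ] F [-0.8 -0.4 -0.7] w 43.3 j [  7.7  35.2 -10.8  -0.  -44.2 -73.8]
rv [-0.0013 -0.0028 -0.0031] sh cm [ 0.288 -0.041  0.041] | 0.3 cm rows 0.1
```

View pics/w3a.png

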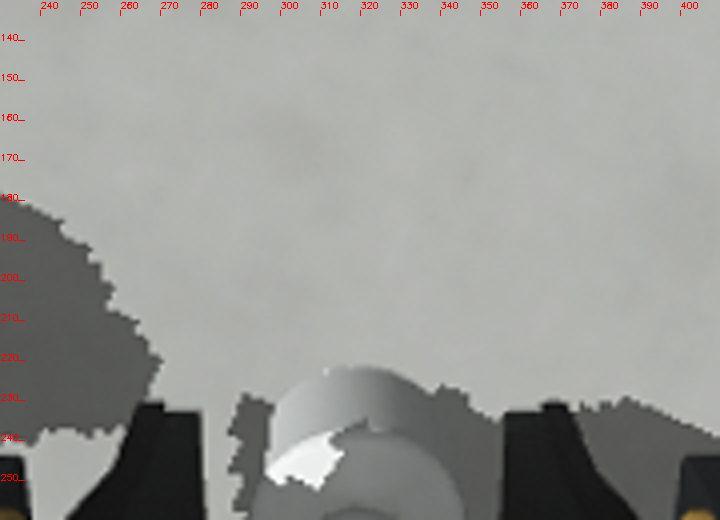

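Call:
step_arm --moves '[[[0,0,0,0.1,0.3,0,50],[0,0,0,0.1,0.3,0,20],[0,0,0,0.1,0.3,0,20],[0,0,0,0.1,0.3,0,20],[0,0,0,0.1,0.3,0,20]]]'

```text
time_s: 3.63
tcp_pos: [0.6362, -0.0753, 0.0232]
ee_rot: [[0.915, 0.002, -0.404], [0.404, 0.0, 0.915], [0.002, -1.0, -0.0]]
wrist_force: [-1.2, 0.8, 2.1]
gripper_width: 0.331
```

```bash
python3 -c "
from h import *
st()"
```

```text
t 3.63 p [ 0.6362 -0.0753  0.0232] yaw 113.83 tilt [ 0.0019  0.0004 -1.    ] F [-1.2  0.8  2.1] w 28.8 j [  7.7  35.3 -10.6  -0.  -44.  -73.9]
```

Call:
step_arm --moves '[[[0,0,0,0,0,0,15],[0,0,0,0,-0.5,0,15],[0,0,0,0,-1.5,0,15],[0,0,0,0,-3,0,15],[0,0,0,0,-5,0,15]]]'

```text
time_s: 4.05
tcp_pos: [0.6343, -0.0758, 0.0713]
ee_rot: [[0.915, -0.004, -0.403], [0.403, -0.0, 0.915], [-0.004, -1.0, 0.001]]
wrist_force: [0.4, -0.1, -1.4]
gripper_width: 0.329
```

```bash
python3 -c "
from h import *
st();c=cap('wrist');c['fish']=True
grid(c,230,130,180,130,4,'w4a');s=cap('side');grid(s,220,150,130,130,5,'s4')
"
```

```text
t 4.05 p [ 0.6343 -0.0758  0.0713] yaw 113.79 tilt [-0.004  -0.0002 -1.    ] F [ 0.4 -0.1 -1.4] w 28.6 j [  7.7  31.9  -8.5  -0.  -49.8 -73.9]
```

View pics/w4a.png

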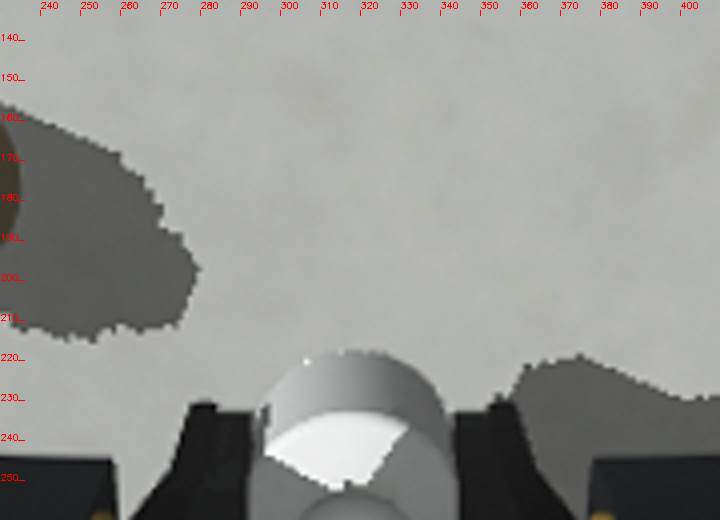

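View pics/s4.png

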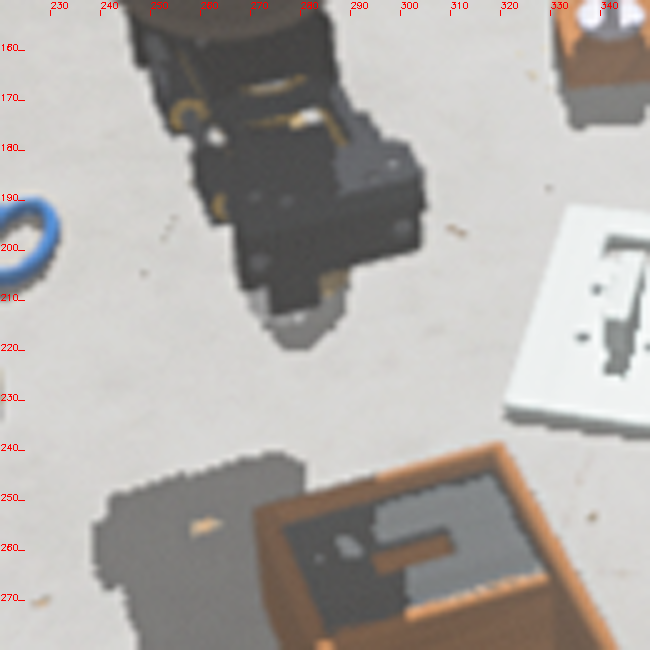

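```bash
python3 -c "
from h import *
plan([.5392,.1385,.13],114)"
```

```text
rv [ 0.0032 -0.0023  0.0067] sh cm [-0.344 -5.478 23.579] | 24.2 cm rows 5.8
```

Call:
step_arm --moves '[[[0,-0.002,0,0,-4,1,15],[0,-0.002,0,-0.3,-5.5,5,15],[0,-0.002,0,-0.3,-5.5,9,15],[0,-0.002,0,-0.3,-5.5,13,15],[0,-0.002,0,-0.3,-5.5,17,15]]]'

```text
time_s: 4.57
tcp_pos: [0.5629, 0.0797, 0.1269]
ee_rot: [[0.915, -0.0, -0.404], [0.404, 0.0, 0.915], [-0.0, -1.0, 0.001]]
wrist_force: [0.3, 0.5, -1.8]
gripper_width: 0.328
```

Call:
step_arm --moves '[[[0,0,0,0,0,3,15],[0,0,0,0,0,5,15],[0,0,0,0,0,6.5,15],[0,0,0,0,0,6.5,15],[0,0,0,0,0,6.5,15]]]'

```text
time_s: 4.98
tcp_pos: [0.5373, 0.1385, 0.1267]
ee_rot: [[0.913, -0.001, -0.407], [0.407, -0.0, 0.913], [-0.001, -1.0, -0.0]]
wrist_force: [0.3, -0.2, -2.1]
gripper_width: 0.327
```

```bash
python3 -c "
from h import *
st()
plan([.5392,.1385,.13],114)
c=cap('wrist');c['fish']=True;np.savez('wrist5.npz',**c)
grid(c,200,70,250,180,3,'w5a',20)
"
```

```text
t 4.98 p [0.5373 0.1385 0.1267] yaw 114.02 tilt [-0.0008 -0.0004 -1.    ] F [ 0.3 -0.2 -2.1] w 28.4 j [ 31.2  21.1 -17.8  -0.  -51.1 -97.2]
rv [ 0.      0.0004 -0.0009] sh cm [ 0.175 -0.334 -0.079] | 0.4 cm rows 0.1
```

View pics/w5a.png

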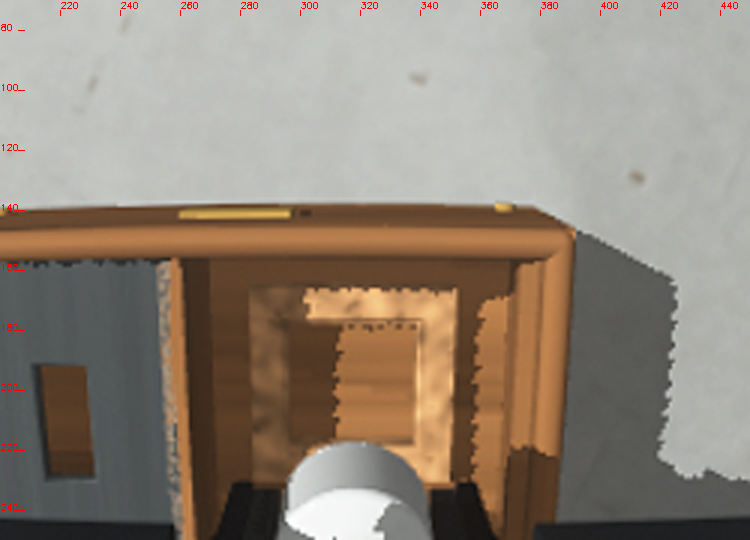

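```bash
python3 -c "
from h import *
c=load('wrist5')
def rot(a):
    a=np.radians(a);return np.array([[np.cos(a),-np.sin(a)],[np.sin(a),np.cos(a)]])
for C,yaw in [((.5518,.1102),24)]:
  f=lambda x,y,z:proj(c,(*(np.array(C)+rot(yaw)@[x,y]),z)).round(1)
  print('cork',[f(-.03,.031+s*.03,.015) for s in(-1,1)],'pocket',[f(-.019,.031+s*.019,.015) for s in(-1,1)],'slot',[f(x,-.046+y,.05) for x in(-.016,.016) for y in (-.007,.007)])
P=np.array([onz(c,u,v,.05) for u,v in [(213.5,191),(229,191.5),(231,229.5),(214.5,228.5)]]);print(P.mean(0), np.degrees(np.arctan2(*(P[3]-P[0])[:2][::-1])))
P=np.array([onz(c,u,v,.015) for u,v in [(280.5,167),(351.5,167)]]);print(P,P.mean(0)[:2]+rot(24)@[.03,0],np.degrees(np.arctan2(*(P[1]-P[0])[:2][::-1])))
"
```

```text
cork [array([281.9, 165.8]), array([351. , 165.8])] pocket [array([294.7, 178.1]), array([338.2, 178.1])] slot [array([211.1, 192.4]), array([227.5, 192.3]), array([215.1, 229.5]), array([231. , 229.8])]
[0.5695 0.0686 0.05  ] 19.33655353011794
[[0.5255 0.0982 0.015 ]
 [0.5004 0.1546 0.015 ]] [0.5403 0.1386] 114.00881973468388
```

Call:
step_arm --moves '[[[0,0,0,0.2,1.0,0,15],[0,0,0,0.2,2.5,0,15],[0,0,0,0.2,4,0,15],[0,0,0,0.2,5.5,0,15],[0,0,0,0.2,7,0,15]]]'

```text
time_s: 5.45
tcp_pos: [0.5399, 0.1377, 0.0554]
ee_rot: [[0.915, -0.001, -0.404], [0.404, -0.0, 0.915], [-0.001, -1.0, -0.0]]
wrist_force: [-0.3, 0.6, -2.4]
gripper_width: 0.324
```

Call:
step_arm --moves '[[[0,0,0,0,0.8,0,15],[0,0,0,0,1.5,0,15],[0,0,0,0,2.1,0,15],[0,0,0,0,2.4,0,15],[0,0,0,0,2.4,0,15]]]'

```text
time_s: 5.87
tcp_pos: [0.5396, 0.1387, 0.0326]
ee_rot: [[0.914, -0.001, -0.405], [0.405, -0.0, 0.914], [-0.001, -1.0, -0.0]]
wrist_force: [0.4, 0.1, -2.1]
gripper_width: 0.328
```

```bash
python3 -c "
from h import *
st()
plan([.5398,.1385,.029],114)
c=cap('wrist');c['fish']=True;np.savez('wrist6.npz',**c)
grid(c,200,70,250,180,3,'w6a',20)
"
```

```text
t 5.87 p [0.5396 0.1387 0.0326] yaw 113.92 tilt [-0.0007 -0.0004 -1.    ] F [ 0.4  0.1 -2.1] w 28.6 j [ 31.1  28.5 -22.7  -0.  -38.8 -97.2]
rv [ 0.0001 -0.0014 -0.0008] sh cm [ 0.009  0.355 -0.024] | 0.4 cm rows 0.1
```

View pics/w6a.png

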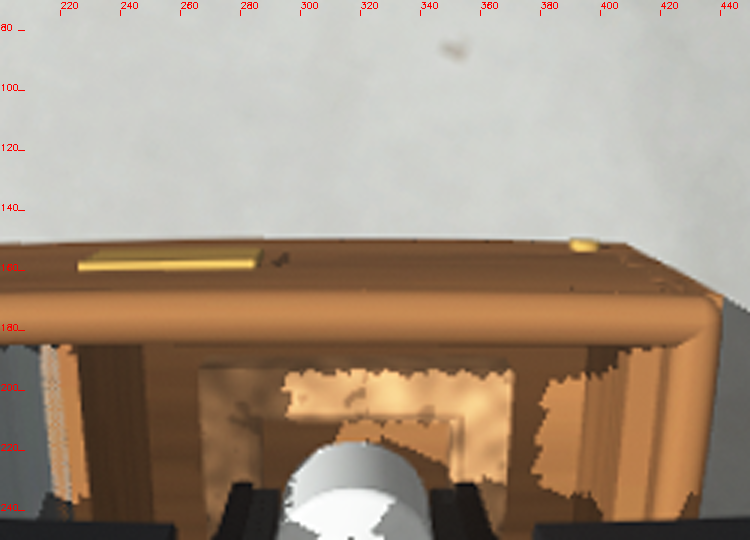

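Centred and free of contact. I lower the last 3.5 mm and release to about 43 mm.

Call:
step_arm --moves '[[[0,0,0,0,0.2,0,15],[0,0,0,0,0.35,0,15],[0,0,0,0,0.35,0,15],[0,0,0,0,0.35,0,15],[0,0,0,0,0.35,0,15]]]'

```text
time_s: 6.33
tcp_pos: [0.5398, 0.1391, 0.0298]
ee_rot: [[0.914, 0.0, -0.406], [0.406, 0.0, 0.914], [0.001, -1.0, 0.0]]
wrist_force: [0.4, -0.1, -2.6]
gripper_width: 0.325
```

Call:
step_arm --moves '[[[0,0,0,0,0,0,48],[0,0,0,0,0,0,48],[0,0,0,0,0,0,48],[0,0,0,0,0,0,48],[0,0,0,0,0,0,48]]]'

```text
time_s: 6.75
tcp_pos: [0.5399, 0.1391, 0.0298]
ee_rot: [[0.914, 0.0, -0.406], [0.406, 0.0, 0.914], [0.001, -1.0, -0.0]]
wrist_force: [0.2, -0.0, 0.4]
gripper_width: 0.472
```

Call:
step_arm --moves '[[[0,0,0,0,-1,0,48],[0,0,0,0,-2.5,0,48],[0,0,0,0,-5,0,48],[0,0,0,0,-8,0,48],[0,0,0,0,-12,0,48]]]'

```text
time_s: 7.17
tcp_pos: [0.5382, 0.1382, 0.1495]
ee_rot: [[0.914, -0.004, -0.405], [0.405, -0.002, 0.914], [-0.005, -1.0, -0.0]]
wrist_force: [1.0, 0.9, -0.6]
gripper_width: 0.478
```

```bash
python3 -c "
from h import *
st()
c=cap('wrist');c['fish']=True;np.savez('wrist7.npz',**c)
grid(c,200,100,250,170,3,'w7a',20)
plan([.5884,-.1261,.16],170)
"
```

```text
t 7.17 p [0.5382 0.1382 0.1495] yaw 113.91 tilt [-0.0044 -0.002  -1.    ] F [ 1.   0.9 -0.6] w 41.6 j [ 31.1  19.8 -16.   -0.  -54.4 -97.2]
rv [ 0.0085 -0.9759  0.0118] sh cm [ -6.791  -0.059 -26.129] | 27.0 cm rows 7.8
```

View pics/w7a.png

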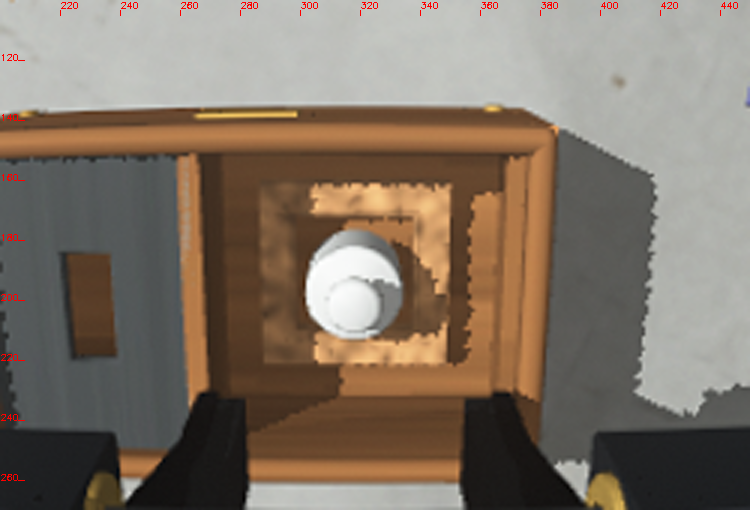

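```bash
python3 -c "
from h import *
plan([.4884,-.1261,.13],169.8)
"
```

```text
rv [ 0.0085 -0.9725  0.0118] sh cm [-15.961   2.807 -22.044] | 27.4 cm rows 7.8
```

Call:
step_arm --moves '[[[0,-0.12,0,-2.0,0,-2.8,45],[0,-0.24,0,-4,0,-5.6,45],[0,-0.36,0,-6,0,-8.4,45],[0,-0.48,0,-8,0,-11.2,45],[0,-0.6,0,-10,0,-14,45]]]'

```text
time_s: 7.63
tcp_pos: [0.5047, -0.0309, 0.1505]
ee_rot: [[0.519, 0.002, -0.854], [0.854, 0.0, 0.519], [0.001, -1.0, -0.001]]
wrist_force: [0.8, -0.1, -0.8]
gripper_width: 0.451
```

```bash
python3 -c "
from h import *
st();plan([.4884,-.1261,.13],169.8)
"
```

```text
t 7.63 p [ 0.5047 -0.0309  0.1505] yaw 148.7 tilt [ 0.0016  0.0002 -1.    ] F [ 0.8 -0.1 -0.8] w 39.3 j [ 14.9  15.1 -23.    0.  -51.8 -46.2]
rv [ 0.0014 -0.3682  0.0008] sh cm [-8.983  2.045 -3.551] | 9.9 cm rows 2.9
```

Call:
step_arm --moves '[[[0,-0.12,0,-3,0.5,-1.2,45],[0,-0.24,0,-6,1,-2.4,45],[0,-0.34,0,-8,1.6,-3.2,45],[0,-0.368,0,-9,2,-3.55,45],[0,-0.368,0,-9,2,-3.55,45]]]'

```text
time_s: 8.05
tcp_pos: [0.4868, -0.1267, 0.1293]
ee_rot: [[0.187, -0.001, -0.982], [0.982, -0.0, 0.187], [-0.0, -1.0, 0.001]]
wrist_force: [0.4, -0.7, -1.1]
gripper_width: 0.448
```

```bash
python3 -c "
from h import *
st();plan([.4884,-.1261,.13],169.8)
c=cap('wrist');c['fish']=True;np.savez('wrist8.npz',**c)
grid(c,200,90,240,180,3,'w8a',20)
"
```

```text
t 8.05 p [ 0.4868 -0.1267  0.1293] yaw 169.24 tilt [-0.0012 -0.     -1.    ] F [ 0.4 -0.7 -1.1] w 39.0 j [  3.9  16.4 -24.7  -0.  -48.9 -14.7]
rv [-0.0012 -0.0098 -0.0002] sh cm [ 0.09  -0.069 -0.142] | 0.2 cm rows 0.1
```

View pics/w8a.png

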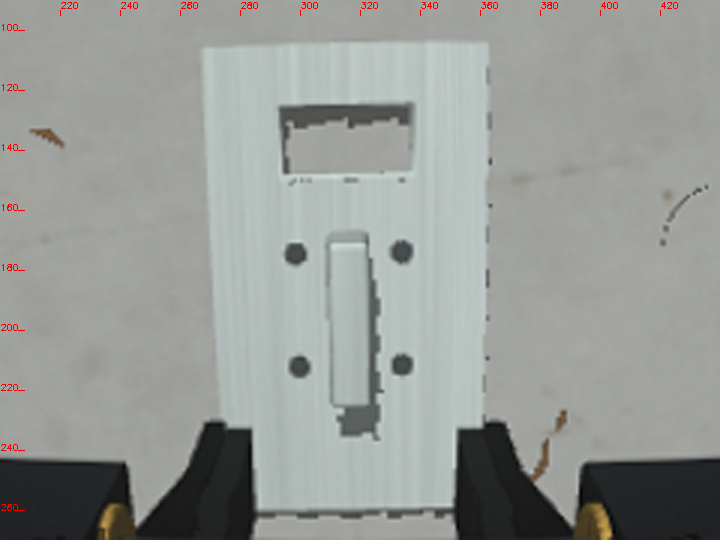

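```bash
python3 - <<'E'
from h import *
c=load('wrist8')
def q(pts,z,l):
    P=np.array([onz(c,200+u/3,90+v/3,z)[:2] for u,v in pts]);n=len(P);print(l,P.mean(0),[round(float(np.linalg.norm(P[i]-P[(i+1)%n]))*1e3,1) for i in range(n)],[round(float(np.degrees(np.arctan2(*(P[(i+1)%n]-P[i])[::-1]))),1) for i in range(n)])
q([(328,243),(367,243),(370,405),(331,405)],.026,'rib')
q([(279,106),(414,102),(411,173),(286,174)],.006,'slot')
q([(203,48),(488,41),(485,420),(218,420)],.006,'plate')
E
```

```text
rib [ 0.488  -0.1278] [10.9, 48.7, 11.5, 48.7] [169.2, 80.5, -10.8, -100.2]
slot [ 0.4788 -0.1788] [39.7, 21.3, 37.2, 20.5] [170.9, 77.4, -10.3, -95.6]
plate [ 0.4842 -0.1488] [83.8, 119.1, 86.1, 117.2] [170.6, 80.6, -10.8, -100.5]
```

```bash
python3 -c "
from h import *
st();plan([.4882,-.1272,.02],170.0)
"
```

```text
t 8.1 p [ 0.4876 -0.1258  0.1298] yaw 169.24 tilt [-0.0001 -0.     -1.    ] F [-0.3  0.  -0.2] w 39.5 j [  4.   16.4 -24.7   0.  -48.9 -14.8]
rv [-0.0001 -0.0133 -0.0001] sh cm [-0.125 10.977 -0.088] | 11.0 cm rows 2.6
```

Call:
step_arm --moves '[[[0,-0.013,0,-0.1,2,-0.1,45],[0,-0.013,0,-0.1,5,-0.1,45],[0,-0.013,0,-0.1,8,-0.1,45],[0,-0.013,0,-0.1,9.5,-0.1,45],[0,-0.013,0,-0.1,10,-0.1,45]]]'

```text
time_s: 8.52
tcp_pos: [0.4876, -0.1252, 0.0275]
ee_rot: [[0.171, -0.004, -0.985], [0.985, -0.0, 0.171], [-0.001, -1.0, 0.004]]
wrist_force: [0.0, -0.2, -0.6]
gripper_width: 0.449
```

Call:
step_arm --moves '[[[0,0,0,0,0.5,0,45],[0,0,0,0,0.8,0,45],[0,0,0,0,0.95,0,45],[0,0,0,0,0.95,0,45],[0,0,0,0,0.95,0,45]]]'

```text
time_s: 8.93
tcp_pos: [0.4895, -0.1259, 0.0209]
ee_rot: [[0.171, 0.002, -0.985], [0.985, 0.0, 0.171], [0.0, -1.0, -0.002]]
wrist_force: [0.5, 0.3, 0.5]
gripper_width: 0.449
```

```bash
python3 -c "
from h import *
st();plan([.4882,-.1272,.02],170.0)
"
```

```text
t 8.93 p [ 0.4895 -0.1259  0.0209] yaw 170.16 tilt [ 0.002  0.    -1.   ] F [0.5 0.3 0.5] w 39.0 j [  4.   25.9 -30.7   0.  -33.2 -13.9]
rv [0.0019 0.0027 0.0004] sh cm [-0.152  0.092  0.11 ] | 0.2 cm rows 0.1
```

Call:
step_arm --moves '[[[0,0,0,-0.1,0.1,0.1,30],[0,0,0,-0.1,0.1,0.1,3],[0,0,0,-0.1,0.1,0.1,3],[0,0,0,-0.1,0.1,0.1,3],[0,0,0,-0.1,0.1,0.1,3]]]'

```text
time_s: 9.35
tcp_pos: [0.4877, -0.1269, 0.0191]
ee_rot: [[0.171, 0.0, -0.985], [0.985, 0.0, 0.171], [0.0, -1.0, -0.0]]
wrist_force: [0.4, -0.8, -0.4]
gripper_width: 0.156
```

Call:
step_arm --moves '[[[0,0,0,0,0,0,3],[0,0,0,0,0,0,3],[0,0,0,0,0,0,3],[0,0,0,0,0,0,3],[0,0,0,0,0,0,3]]]'

```text
time_s: 9.77
tcp_pos: [0.4878, -0.1268, 0.0191]
ee_rot: [[0.171, 0.0, -0.985], [0.985, -0.0, 0.171], [-0.0, -1.0, -0.0]]
wrist_force: [-0.8, -0.4, 1.2]
gripper_width: 0.138
```

```bash
python3 -c "
from h import *
st()
"
```

```text
t 9.77 p [ 0.4878 -0.1268  0.0191] yaw 170.15 tilt [ 0.0003 -0.0001 -1.    ] F [-0.8 -0.4  1.2] w 12.0 j [  3.9  26.  -30.9   0.  -33.  -13.8]
```

Call:
step_arm --moves '[[[0,0,0,0,-0.5,0,3],[0,0,0,0,-2,0,3],[0,0,0,0,-4.5,0,3],[0,0,0,0,-8,0,3],[0,0,0,0,-11,0,3]]]'

```text
time_s: 10.18
tcp_pos: [0.4868, -0.1267, 0.13]
ee_rot: [[0.171, -0.002, -0.985], [0.985, 0.0, 0.171], [-0.0, -1.0, 0.002]]
wrist_force: [1.3, 0.3, -2.4]
gripper_width: 0.135
```

```bash
python3 -c "
from h import *
st();plan([.5494,.1157,.145],-156)
c=cap('wrist');c['fish']=True;np.savez('wrist9.npz',**c)
grid(c,200,90,240,180,3,'w9a',20)
"
```

```text
t 10.18 p [ 0.4868 -0.1267  0.13  ] yaw 170.13 tilt [-0.0021  0.0001 -1.    ] F [ 1.3  0.3 -2.4] w 11.7 j [  3.9  16.4 -24.6  -0.  -49.1 -13.8]
rv [-0.0021 -0.5911  0.0004] sh cm [24.959 -1.508 -2.015] | 25.1 cm rows 6.0
```

View pics/w9a.png

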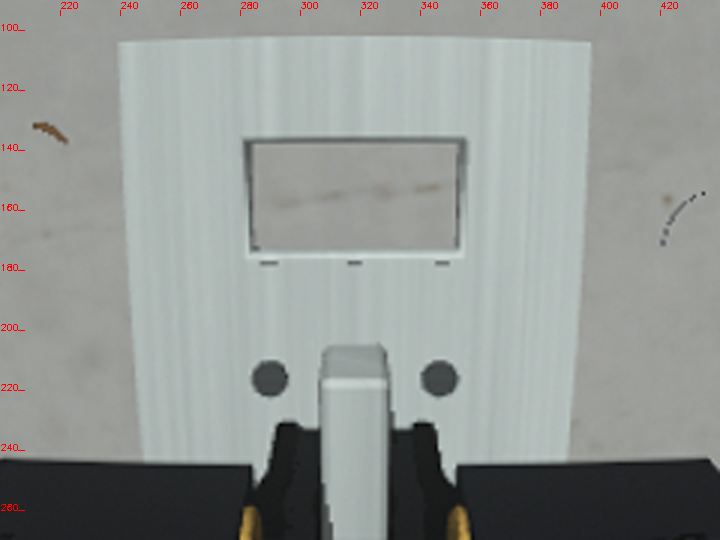

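```bash
python3 - <<'E'
from h import *
c=load('wrist9');s=r.sense()
P=np.array([onz(c,200+u/3,90+v/3,.117) for u,v in [(243,138),(466,138),(463,255),(248,255)]])
R=s['ee_rot'];print((R.T@(P-s['tcp_pos']).T).T*1e3)
print((R.T@(P.mean(0)-s['tcp_pos']))*1e3,[np.linalg.norm(P[i]-P[i-1]) for i in range(4)])
st()
E
```

```text
[[-63.5647  19.6061 -15.1303]
 [-63.4826  19.1761  24.5058]
 [-42.0866  19.1869  24.4281]
 [-42.1776  19.6121 -14.7638]]
[-52.8279  19.3953   4.7599] [np.float64(0.021390156194242862), np.float64(0.039638547631204994), np.float64(0.021396116579026965), np.float64(0.039194310190648896)]
t 10.23 p [ 0.491  -0.1272  0.1365] yaw 170.25 tilt [ 0.0108 -0.0014 -0.9999] F [ 2.5 -0.5  2. ] w 12.0 j [  3.9  16.  -24.2   0.2 -49.2 -13.8]
```

Call:
step_arm --moves '[[[0,-0.04,0,1.5,-0.3,0,3],[0,-0.12,0,4.5,-0.6,-0.3,3],[0,-0.2,0,8,-0.9,-0.6,3],[0,-0.28,0,11.5,-1,-0.9,3],[0,-0.36,0,15,-1,-1.2,3]]]'

```text
time_s: 10.65
tcp_pos: [0.5247, 0.0203, 0.139]
ee_rot: [[-0.19, -0.001, -0.982], [0.982, 0.0, -0.19], [0.0, -1.0, 0.001]]
wrist_force: [0.6, -0.9, -2.3]
gripper_width: 0.137
```

```bash
python3 -c "
from h import *
st();plan([.5494,.1157,.14],-156)
"
```

```text
t 10.65 p [0.5247 0.0203 0.139 ] yaw -169.06 tilt [-0.0006  0.0003 -1.    ] F [ 0.6 -0.9 -2.3] w 11.9 j [ 19.9  17.7 -21.1  -0.  -51.2  -8.9]
rv [-0.0005 -0.2279  0.0005] sh cm [ 8.902 -0.101 -4.238] | 9.9 cm rows 2.4
```

Call:
step_arm --moves '[[[0,-0.06,0,2.5,0,-1.2,3],[0,-0.12,0,5,0,-2.4,3],[0,-0.18,0,7,0,-3.4,3],[0,-0.22,0,8.4,0,-4,3],[0,-0.228,0,8.9,0,-4.2,3]]]'

```text
time_s: 11.07
tcp_pos: [0.5498, 0.1161, 0.1384]
ee_rot: [[-0.407, -0.001, -0.914], [0.914, 0.0, -0.407], [0.0, -1.0, 0.001]]
wrist_force: [-0.5, -0.6, -2.4]
gripper_width: 0.139
```

Call:
step_arm --moves '[[[0,0,0,0,0.5,0,3],[0,0,0,0,1.2,0,3],[0,0,0,0,2,0,3],[0,0,0,0,2.5,0,3],[0,0,0,0,2.6,0,3]]]'

```text
time_s: 11.48
tcp_pos: [0.5486, 0.1128, 0.1113]
ee_rot: [[-0.402, -0.003, -0.915], [0.915, -0.001, -0.402], [0.0, -1.0, 0.004]]
wrist_force: [-0.0, -0.1, -2.7]
gripper_width: 0.131
```

Call:
step_arm --moves '[[[0,0,0,0,0,0,3],[0,0,0,0,0,0,3],[0,0,0,0,0,0,3],[0,0,0,0,0,0,3],[0,0,0,0,0,0,3]]]'

```text
time_s: 11.9
tcp_pos: [0.55, 0.1143, 0.1134]
ee_rot: [[-0.404, 0.001, -0.915], [0.915, 0.0, -0.404], [0.0, -1.0, -0.001]]
wrist_force: [-0.5, -0.4, -3.0]
gripper_width: 0.136
```

```bash
python3 -c "
from h import *
st();plan([.5494,.1157,.12],-156)
c=cap('wrist');c['fish']=True;np.savez('wrist10.npz',**c)
grid(c,180,50,270,200,3,'w10a',20)
"
```

```text
t 11.9 p [0.55   0.1143 0.1134] yaw -156.17 tilt [ 0.0007  0.0004 -1.    ] F [-0.5 -0.4 -3. ] w 11.8 j [ 28.3  22.6 -17.8   0.  -49.6  -4.4]
rv [ 0.0008 -0.0029  0.0001] sh cm [ 0.151 -0.66  -0.002] | 0.7 cm rows 0.2
```

View pics/w10a.png

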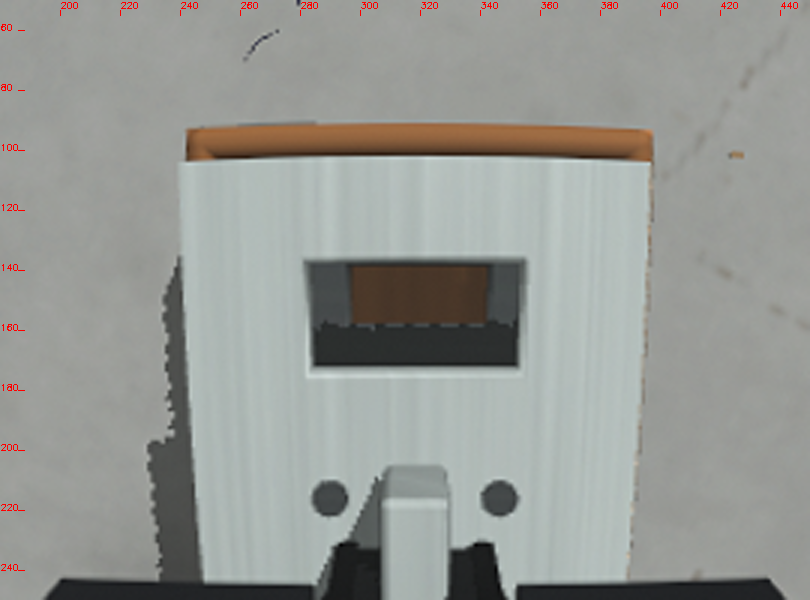

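```bash
python3 - <<'E'
from h import *
c=load('wrist10')
tcp=np.array([.55,.1143,.1134]);R=R_yaw(-156)
def q(pts,z,l):
    P=np.array([onz(c,180+u/3,50+v/3,z) for u,v in pts]);print(l,((P-tcp)@R*1e3).round(1).tolist(),P.mean(0).round(4))
q([(303,260),(527,260),(519,376),(307,376)],.1,'pslot')
q([(179,162),(651,160)],.1,'plate far edge')
q([(351,290),(488,290)],.05,'case slot sides')
q([(187,130),(653,130)],.052,'case far outer')
q([(200,157),(640,157)],.055,'case inner')
E
python3 -c "
from h import *
st()"
```

```text
pslot [[-63.1, 13.4, -20.0], [-63.0, 13.4, 20.0], [-41.7, 13.4, 18.9], [-41.8, 13.4, -19.8]] [0.5715 0.0665 0.1   ]
plate far edge [[-81.5, 13.4, -42.1], [-81.7, 13.4, 42.2]] [0.5831 0.0397 0.1   ]
case slot sides [[-51.2, 63.4, -14.9], [-51.1, 63.4, 17.0]] [0.5698 0.0671 0.05  ]
case far outer [[-89.8, 61.4, -52.2], [-89.6, 61.4, 54.9]] [0.5853 0.0318 0.052 ]
case inner [[-83.2, 58.4, -48.6], [-83.1, 58.4, 51.2]] [0.5826 0.0378 0.055 ]
t 11.95 p [0.5499 0.1143 0.1133] yaw -156.16 tilt [ 0.0006  0.0003 -1.    ] F [-0.6  0.2 -3.5] w 11.8 j [ 28.3  22.6 -17.8   0.  -49.6  -4.4]
```

Call:
step_arm --moves '[[[0,0,0,0.17,0.5,0.11,3],[0,0,0,0.17,1.3,0.11,3],[0,0,0,0.17,2.2,0.11,3],[0,0,0,0.17,2.8,0.11,3],[0,0,0,0.17,3.0,0.11,3]]]'

```text
time_s: 12.37
tcp_pos: [0.547, 0.1149, 0.081]
ee_rot: [[-0.404, -0.003, -0.915], [0.915, -0.001, -0.404], [0.0, -1.0, 0.004]]
wrist_force: [-0.9, 0.9, -2.8]
gripper_width: 0.137
```

Call:
step_arm --moves '[[[0,0,0,0,0,0,3],[0,0,0,0,0,0,3],[0,0,0,0,0,0,3],[0,0,0,0,0,0,3],[0,0,0,0,0,0,3]]]'

```text
time_s: 12.78
tcp_pos: [0.5484, 0.1154, 0.0834]
ee_rot: [[-0.404, 0.001, -0.915], [0.915, 0.0, -0.404], [0.0, -1.0, -0.001]]
wrist_force: [-1.3, 0.5, -2.2]
gripper_width: 0.136
```

```bash
python3 -c "
from h import *
st();plan([.5487,.1156,.0695],-156)
c=cap('wrist');c['fish']=True;np.savez('wrist11.npz',**c)
grid(c,180,50,270,200,3,'w11a',20)
"
```

```text
t 12.78 p [0.5484 0.1154 0.0834] yaw -156.17 tilt [ 0.0008  0.0004 -1.    ] F [-1.3  0.5 -2.2] w 11.9 j [ 28.5  24.6 -19.8   0.  -45.5  -4.6]
rv [ 0.0009 -0.0029  0.    ] sh cm [ 0.     1.392 -0.037] | 1.4 cm rows 0.3
```

View pics/w11a.png

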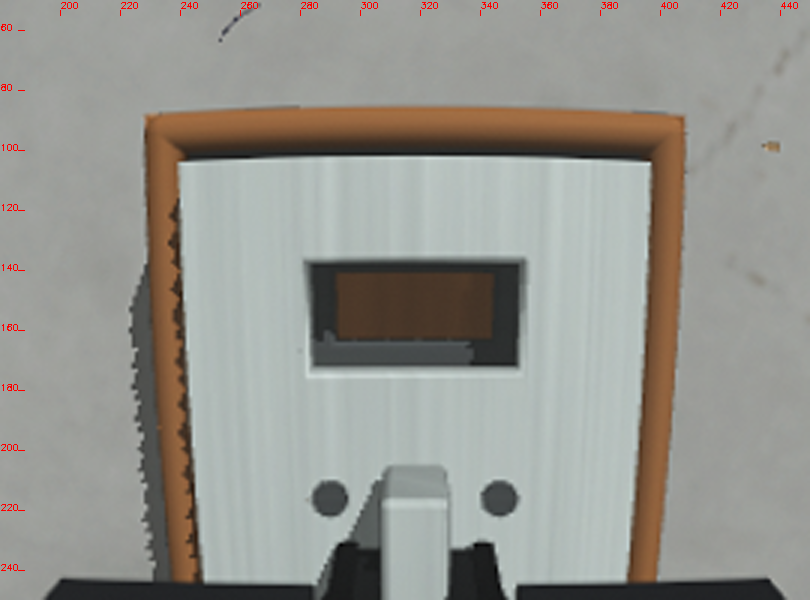

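Call:
step_arm --moves '[[[0,0,0,0,0.25,0,3],[0,0,0,0,0.5,0,3],[0,0,0,0,0.75,0,3],[0,0,0,0,1.0,0,3],[0,0,0,0,1.15,0,3]]]'

```text
time_s: 13.25
tcp_pos: [0.5478, 0.1152, 0.071]
ee_rot: [[-0.404, -0.001, -0.915], [0.915, -0.0, -0.404], [0.0, -1.0, 0.001]]
wrist_force: [-0.6, -0.2, -2.1]
gripper_width: 0.136
```

```bash
python3 -c "
from h import *
st();plan([.5487,.1156,.0695],-156)
c=cap('wrist');c['fish']=True;np.savez('wrist12.npz',**c)
grid(c,180,50,270,200,3,'w12a',20)
"
```

```text
t 13.25 p [0.5478 0.1152 0.071 ] yaw -156.17 tilt [-0.0008 -0.0003 -1.    ] F [-0.6 -0.2 -2.1] w 11.8 j [ 28.5  25.6 -20.4  -0.  -44.   -4.6]
rv [-0.0008 -0.003   0.    ] sh cm [ 0.001  0.149 -0.094] | 0.2 cm rows 0.0
```

View pics/w12a.png

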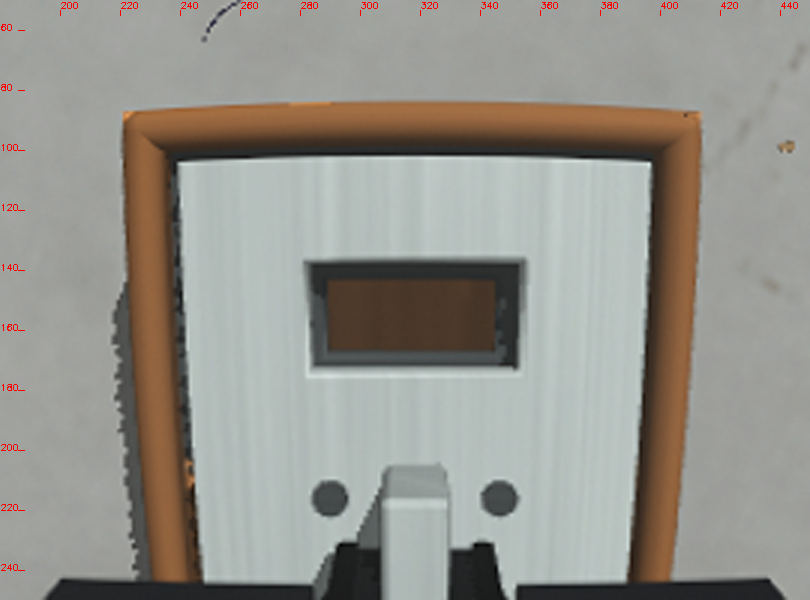

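Call:
step_arm --moves '[[[0,0,0,0,0.1,0,3],[0,0,0,0,0.2,0,3],[0,0,0,0,0.25,0,3],[0,0,0,0,0.25,0,3],[0,0,0,0,0.25,0,3]]]'

```text
time_s: 13.72
tcp_pos: [0.5482, 0.1154, 0.0691]
ee_rot: [[-0.404, 0.0, -0.915], [0.915, 0.0, -0.404], [0.0, -1.0, -0.0]]
wrist_force: [-0.2, -0.1, -2.5]
gripper_width: 0.133
```

```bash
python3 -c "
from h import *
st()
"
```

```text
t 13.72 p [0.5482 0.1154 0.0691] yaw -156.16 tilt [ 0.0002  0.0001 -1.    ] F [-0.2 -0.1 -2.5] w 11.6 j [ 28.5  25.7 -20.5   0.  -43.7  -4.6]
```

Call:
step_arm --moves '[[[0,0,0,0,0.05,0,3],[0,0,0,0,0.1,0,3],[0,0,0,0,0.1,0,3],[0,0,0,0,0.1,0,3],[0,0,0,0,0.1,0,3]]]'

```text
time_s: 14.13
tcp_pos: [0.5482, 0.1154, 0.0691]
ee_rot: [[-0.404, 0.001, -0.915], [0.915, 0.0, -0.404], [-0.0, -1.0, -0.0]]
wrist_force: [-2.8, -0.3, 5.2]
gripper_width: 0.135
```

Call:
step_arm --moves '[[[0,0,0,0,0,0,30],[0,0,0,0,0,0,30],[0,0,0,0,0,0,30],[0,0,0,0,0,0,30],[0,0,0,0,0,0,30]]]'

```text
time_s: 14.55
tcp_pos: [0.5482, 0.1153, 0.0679]
ee_rot: [[-0.404, 0.0, -0.915], [0.915, -0.0, -0.404], [-0.0, -1.0, 0.0]]
wrist_force: [-0.7, -0.1, -0.6]
gripper_width: 0.292
```

Call:
step_arm --moves '[[[0,0,0,0,-1,0,30],[0,0,0,0,-3,0,30],[0,0,0,0,-6,0,30],[0,0,0,0,-9,0,30],[0,0,0,0,-11,0,30]]]'

```text
time_s: 14.97
tcp_pos: [0.5493, 0.1156, 0.1818]
ee_rot: [[-0.405, 0.004, -0.914], [0.914, 0.001, -0.405], [-0.001, -1.0, -0.004]]
wrist_force: [0.7, -0.0, 0.2]
gripper_width: 0.297
```

```bash
python3 -c "
from h import *
st();plan([.497,-.355,.2],-78)
c=cap('wrist');c['fish']=True;np.savez('wrist13.npz',**c)
grid(c,180,60,270,200,3,'w13a',20)
"
```

```text
t 14.97 p [0.5493 0.1156 0.1818] yaw -156.13 tilt [ 0.0044  0.0012 -1.    ] F [ 0.7 -0.   0.2] w 25.9 j [ 28.5  18.2 -13.2   0.1 -58.3  -4.6]
rv [ 0.0033 -1.3636 -0.0036] sh cm [-40.92   -1.894  23.814] | 47.4 cm rows 11.4
```

View pics/w13a.png

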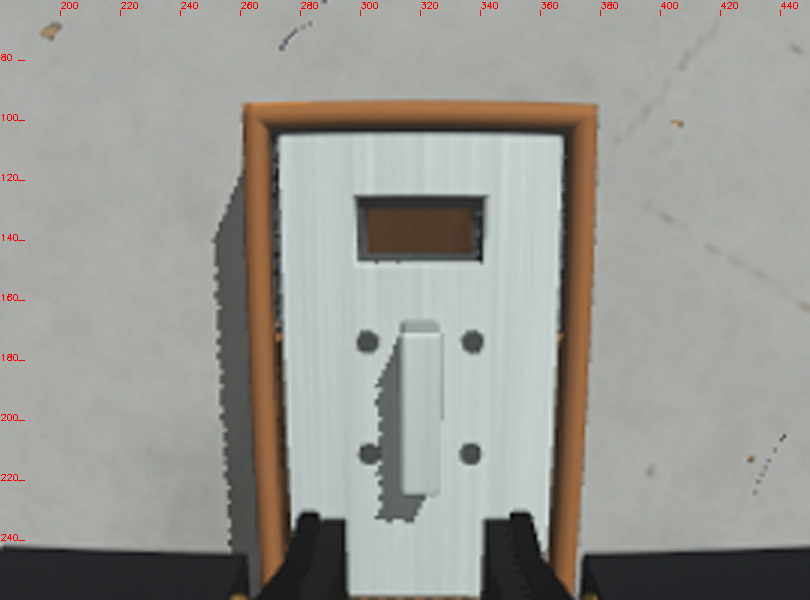

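Call:
step_arm --moves '[[[0,0.12,0,-3.5,-0.5,2.0,30],[0,0.24,0,-7,-1,4,30],[0,0.36,0,-10.5,-1.5,6,30],[0,0.48,0,-14,-1.8,8.1,30],[0,0.6,0,-17.5,-1.8,10.1,30]]]'

```text
time_s: 15.43
tcp_pos: [0.5263, -0.0872, 0.1976]
ee_rot: [[0.188, 0.003, -0.982], [0.982, -0.0, 0.188], [0.0, -1.0, -0.002]]
wrist_force: [1.2, -1.2, -0.7]
gripper_width: 0.299
```

```bash
python3 -c "
from h import *
st();plan([.48,-.355,.2],100)
"
```

```text
t 15.43 p [ 0.5263 -0.0872  0.1976] yaw 169.17 tilt [ 0.0025 -0.     -1.    ] F [ 1.2 -1.2 -0.7] w 26.0 j [  8.   14.8 -15.6   0.  -59.4 -18.9]
rv [0.0019 1.2073 0.0019] sh cm [-27.171  -0.252  -0.482] | 27.2 cm rows 9.7
```

Call:
step_arm --moves '[[[0,0.12,0,-2.8,-0.2,0,35],[0,0.24,0,-5.6,-0.2,-0.1,35],[0,0.36,0,-8.4,-0.2,-0.2,35],[0,0.48,0,-11.2,-0.2,-0.2,35],[0,0.6,0,-14,-0.2,-0.3,35]]]'

```text
time_s: 15.85
tcp_pos: [0.5032, -0.2251, 0.1987]
ee_rot: [[0.71, 0.001, -0.704], [0.704, -0.0, 0.71], [0.0, -1.0, -0.001]]
wrist_force: [-0.9, -0.0, 0.8]
gripper_width: 0.354
```

```bash
python3 -c "
from h import *
st();plan([.49,-.355,.2],100)
"
```

```text
t 15.85 p [ 0.5032 -0.2251  0.1987] yaw 134.74 tilt [ 0.0006 -0.0001 -1.    ] F [-0.9 -0.   0.8] w 30.8 j [ -7.3  16.5 -13.1   0.  -60.4 -38. ]
rv [0.0004 0.6063 0.0005] sh cm [-10.08   -0.131  -8.295] | 13.1 cm rows 4.9
```

Call:
step_arm --moves '[[[0,0.12,0,-2.2,-0.1,-1.8,35],[0,0.24,0,-4.4,-0.1,-3.6,35],[0,0.36,0,-6.6,-0.1,-5.4,35],[0,0.48,0,-8.4,-0.1,-7,35],[0,0.6,0,-10,-0.1,-8.3,35]]]'

```text
time_s: 16.27
tcp_pos: [0.4916, -0.355, 0.1994]
ee_rot: [[0.984, 0.0, -0.179], [0.179, -0.0, 0.984], [0.0, -1.0, -0.0]]
wrist_force: [0.9, -0.5, 0.8]
gripper_width: 0.351
```

Call:
step_arm --moves '[[[0,0,0,0,0,0,35],[0,0,0,0,0,0,35],[0,0,0,0,0,0,35],[0,0,0,0,0,0,35],[0,0,0,0,0,0,35]]]'

```text
time_s: 16.68
tcp_pos: [0.4922, -0.3522, 0.1994]
ee_rot: [[0.982, 0.0, -0.188], [0.188, -0.0, 0.982], [0.0, -1.0, -0.0]]
wrist_force: [0.3, -1.0, 0.1]
gripper_width: 0.351
```

```bash
python3 -c "
from h import *
st();c=cap('wrist');c['fish']=True;np.savez('wrist14.npz',**c)
grid(c,200,90,240,180,3,'w14a',20)
"
```

```text
t 16.68 p [ 0.4922 -0.3522  0.1994] yaw 100.82 tilt [ 0.0003 -0.     -1.    ] F [ 0.3 -1.   0.1] w 30.5 j [-20.3  21.6  -5.4  -0.  -63.  -58.9]
```

View pics/w14a.png

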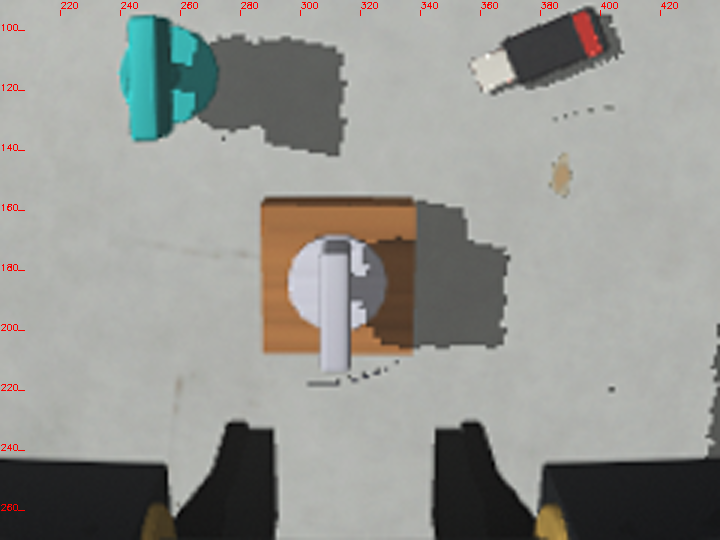

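```bash
python3 - <<'E'
from h import *
c=load('wrist14')
def q(pts,z,l):
    P=np.array([onz(c,200+u/3,90+v/3,z)[:2] for u,v in pts]);n=len(P);print(l,P.mean(0),[round(float(np.linalg.norm(P[i]-P[(i+1)%n]))*1e3,1) for i in range(n)],[round(float(np.degrees(np.arctan2(*(P[(i+1)%n]-P[i])[::-1]))),1) for i in range(n)])
q([(321,253),(348,253),(350,371),(320,371)],.066,'bar')
q([(262,205),(415,201),(414,353),(263,353)],.022,'stand')
print('collar',onz(c,200+338/3,90+283/3,.027))
E
```

```text
bar [ 0.4971 -0.3569] [8.5, 39.3, 9.8, 39.3] [100.8, 11.7, -79.1, -170.2]
stand [ 0.497  -0.3565] [54.9, 57.4, 56.6, 56.1] [102.3, 11.4, -79.1, -170.3]
collar [ 0.4971 -0.3565  0.027 ]
```

```bash
python3 -c "
from h import *
st();plan([.497,-.3567,.0545],100.8)
"
```

```text
t 16.73 p [ 0.4922 -0.3523  0.1993] yaw 100.81 tilt [ 0.0003 -0.     -1.    ] F [-0.4 -0.3 -0.8] w 30.5 j [-20.3  21.6  -5.4  -0.  -63.  -58.9]
rv [0.0001 0.0002 0.0003] sh cm [ 0.384 14.484 -0.525] | 14.5 cm rows 3.5
```

Call:
step_arm --moves '[[[0,0,0,0.2,2,-0.3,35],[0,0,0,0.38,5,-0.52,35],[0,0,0,0.38,8,-0.52,35],[0,0,0,0.38,10,-0.52,35],[0,0,0,0.38,11,-0.52,35]]]'

```text
time_s: 17.15
tcp_pos: [0.4952, -0.3561, 0.086]
ee_rot: [[0.982, -0.005, -0.186], [0.186, 0.002, 0.982], [-0.004, -1.0, 0.003]]
wrist_force: [-0.2, -0.3, -0.2]
gripper_width: 0.35
```

Call:
step_arm --moves '[[[0,0,0,0,0,0,35],[0,0,0,0,1,0,35],[0,0,0,0,2,0,35],[0,0,0,0,2.8,0,35],[0,0,0,0,3.3,0,35]]]'

```text
time_s: 17.57
tcp_pos: [0.4965, -0.3574, 0.0555]
ee_rot: [[0.983, -0.0, -0.186], [0.186, 0.0, 0.983], [-0.0, -1.0, 0.0]]
wrist_force: [-0.5, -1.0, 1.1]
gripper_width: 0.346
```

```bash
python3 -c "
from h import *
st();plan([.497,-.3567,.0545],100.8)
c=cap('wrist');c['fish']=True
grid(c,200,120,240,150,3,'w15a',20)
"
```

```text
t 17.57 p [ 0.4965 -0.3574  0.0555] yaw 100.69 tilt [-0.0001  0.0002 -1.    ] F [-0.5 -1.   1.1] w 30.1 j [-20.6  30.8 -13.6  -0.  -45.6 -58.7]
rv [-0.0002 -0.0018 -0.    ] sh cm [0.06  0.095 0.063] | 0.1 cm rows 0.0
```

View pics/w15a.png

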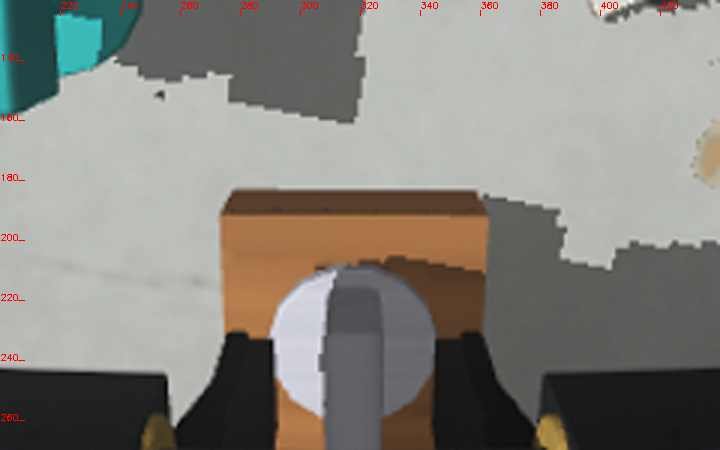

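Centred on the bar. I lower 0.5 mm and close.

Call:
step_arm --moves '[[[0,0,0,0.05,0.05,0.05,20],[0,0,0,0.05,0.05,0.05,2],[0,0,0,0.05,0.05,0.05,2],[0,0,0,0.05,0.05,0.05,2],[0,0,0,0.05,0.05,0.05,2]]]'

```text
time_s: 18.03
tcp_pos: [0.4974, -0.3571, 0.056]
ee_rot: [[0.983, 0.001, -0.186], [0.186, -0.0, 0.983], [0.001, -1.0, -0.001]]
wrist_force: [-0.7, 0.3, 0.8]
gripper_width: 0.111
```

Call:
step_arm --moves '[[[0,0,0,0,0,0,2],[0,0,0,0,0,0,2],[0,0,0,0,0,0,2],[0,0,0,0,0,0,2],[0,0,0,0,0,0,2]]]'

```text
time_s: 18.45
tcp_pos: [0.4974, -0.3571, 0.056]
ee_rot: [[0.983, 0.001, -0.186], [0.186, -0.001, 0.983], [0.001, -1.0, -0.001]]
wrist_force: [-0.4, 0.6, 2.7]
gripper_width: 0.107
```

```bash
python3 -c "
from h import *
st()
"
```

```text
t 18.45 p [ 0.4974 -0.3571  0.056 ] yaw 100.72 tilt [ 0.0009 -0.0005 -1.    ] F [-0.4  0.6  2.7] w 9.3 j [-20.5  30.8 -13.5   0.  -45.6 -58.7]
```

Call:
step_arm --moves '[[[0,0,0,0,-0.5,0,2],[0,0,0,0,-2,0,2],[0,0,0,0,-4.5,0,2],[0,0,0,0,-8,0,2],[0,0,0,0,-11,0,2]]]'

```text
time_s: 18.87
tcp_pos: [0.4964, -0.3568, 0.1665]
ee_rot: [[0.983, -0.002, -0.186], [0.186, 0.001, 0.983], [-0.002, -1.0, 0.001]]
wrist_force: [0.2, -0.4, 0.4]
gripper_width: 0.11
```

```bash
python3 -c "
from h import *
st();plan([.55,.06,.18],114)
c=cap('wrist');c['fish']=True
grid(c,200,120,240,150,3,'w16a',20)
s=cap('side');grid(s,280,60,120,130,5,'s16')
"
```

```text
t 18.87 p [ 0.4964 -0.3568  0.1665] yaw 100.7 tilt [-0.0018  0.0007 -1.    ] F [ 0.2 -0.4  0.4] w 9.5 j [-20.6  23.8  -6.9  -0.  -59.4 -58.7]
rv [-0.0012 -0.2321 -0.0015] sh cm [13.004 -1.334 39.957] | 42.0 cm rows 10.1
```

View pics/w16a.png

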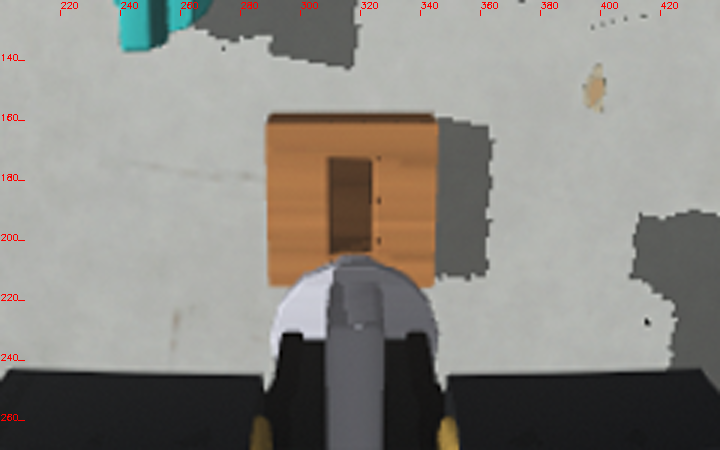

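View pics/s16.png

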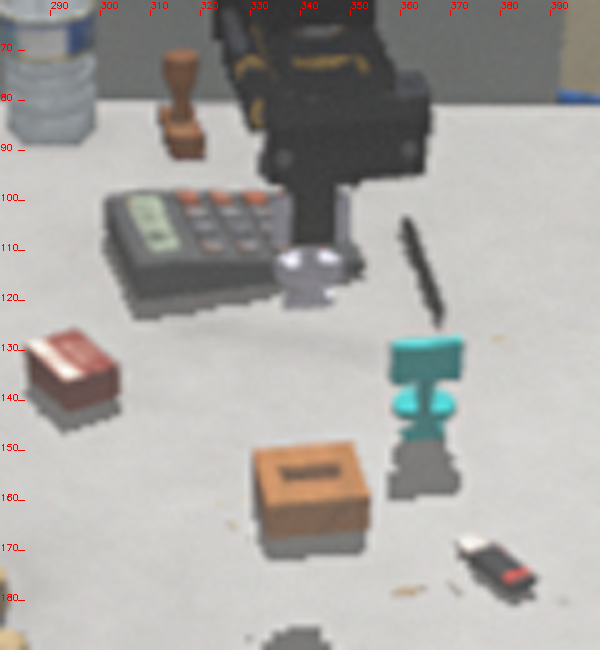

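```bash
python3 -c "
from h import *
plan([.61,.086,.16],114)
"
```

```text
rv [ 0.0082 -0.2311  0.0078] sh cm [19.122  1.025 41.621] | 45.8 cm rows 11.0
```

Call:
step_arm --moves '[[[0,-0.02,0,1,0,2.2,2],[0,-0.04,0,2.7,0,5.8,2],[0,-0.06,0,4.3,0,9.5,2],[0,-0.09,0,5.9,0,13,2],[0,-0.12,0,7.6,0,16.6,2]]]'

```text
time_s: 19.38
tcp_pos: [0.54, -0.1781, 0.1647]
ee_rot: [[0.953, -0.002, -0.302], [0.302, 0.001, 0.953], [-0.002, -1.0, 0.001]]
wrist_force: [0.4, 1.0, -1.0]
gripper_width: 0.112
```

```bash
python3 -c "
from h import *
st();plan([.61,.086,.16],114)
"
```

```text
t 19.38 p [ 0.54   -0.1781  0.1647] yaw 107.6 tilt [-0.002   0.0006 -1.    ] F [ 0.4  1.  -1. ] w 9.7 j [ -1.9  20.  -13.2  -0.  -56.9 -70.4]
rv [-0.0013 -0.1117 -0.0016] sh cm [14.656  0.469 23.054] | 27.3 cm rows 6.6
```

Call:
step_arm --moves '[[[0,-0.03,0,2,0.1,3.2,2],[0,-0.05,0,4,0.2,6.4,2],[0,-0.07,0,6,0.3,9.6,2],[0,-0.09,0,8,0.4,12.8,2],[0,-0.11,0,10,0.47,15.8,2]]]'

```text
time_s: 19.8
tcp_pos: [0.5877, 0.0031, 0.1599]
ee_rot: [[0.914, -0.002, -0.406], [0.406, 0.0, 0.914], [-0.002, -1.0, 0.001]]
wrist_force: [0.1, -0.2, -0.4]
gripper_width: 0.113
```

Call:
step_arm --moves '[[[0,0,0,2,0,3,2],[0,0,0,3.6,0,5.8,2],[0,0,0,4.6,0,7.2,2],[0,0,0,4.6,0,7.2,2],[0,0,0,4.6,0,7.2,2]]]'

```text
time_s: 20.22
tcp_pos: [0.6008, 0.086, 0.1599]
ee_rot: [[0.914, -0.002, -0.406], [0.406, -0.001, 0.914], [-0.002, -1.0, 0.0]]
wrist_force: [-0.8, -0.0, -0.8]
gripper_width: 0.11
```

```bash
python3 -c "
from h import *
st();c=cap('wrist');c['fish']=True;np.savez('wrist17.npz',**c)
grid(c,200,90,260,180,3,'w17a',20)
"
```

```text
t 20.22 p [0.6008 0.086  0.1599] yaw 113.96 tilt [-0.002  -0.0006 -1.    ] F [-0.8 -0.  -0.8] w 9.6 j [ 23.4  23.8  -8.   -0.  -58.3 -89.4]
```

View pics/w17a.png

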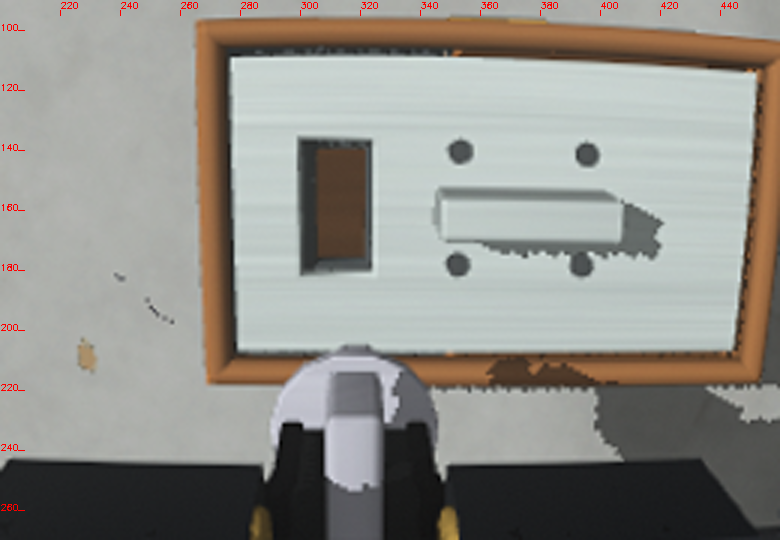

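```bash
python3 - <<'E'
from h import *
c=load('wrist17')
tcp=np.array([.6008,.086,.1599]);R=R_yaw(114)
def q(pts,z,l):
    P=np.array([onz(c,200+u/3,90+v/3,z) for u,v in pts]);print(l,((P-tcp)@R*1e3).round(1)[:,[0,2]].tolist(),((P.mean(0)-tcp)@R*1e3).round(1),P.mean(0).round(4))
q([(299,137),(372,139),(371,271),(300,273)],.056,'pslot')
q([(317,148),(367,148),(366,257),(317,259)],.05,'case slot')
q([(229,56),(757,72),(735,350),(237,352)],.056,'plate')
q([(440,199),(622,201),(622,242),(443,240)],.076,'rib')
q([(195,19),(208,383)],.053,'case end')
q([(357,352)],.1599-.052+.023,'collar edge')
q([(331,372),(380,372)],.1599-.052+.062,'bar end')
st()
E
```

```text
pslot [[-55.2, -14.5], [-54.6, 5.6], [-17.2, 5.4], [-16.6, -14.7]] [-35.9 103.9  -4.5] [0.5699 0.0673 0.056 ]
case slot [[-51.5, -9.8], [-51.4, 4.3], [-19.9, 4.1], [-19.3, -10.1]] [-35.5 109.9  -2.9] [0.5695 0.0689 0.05  ]
plate [[-77.9, -33.5], [-77.6, 117.4], [7.0, 117.8], [7.0, -33.5]] [-35.4 103.9  42. ] [0.5514 0.11   0.056 ]
rib [[-41.0, 22.7], [-41.3, 71.2], [-30.2, 71.9], [-30.3, 23.7]] [-35.7  83.9  47.4] [0.5489 0.1148 0.076 ]
case end [[-88.6, -43.3], [17.8, -43.1]] [-35.4 106.9 -43.2] [0.586  0.0321 0.053 ]
collar edge [[-18.0, 1.2]] [-18.   29.    1.2] [0.5838 0.0798 0.1309]
bar end [[-27.6, -3.1], [-27.6, 4.8]] [-27.6 -10.    0.9] [0.5752 0.0756 0.1699]
t 20.27 p [0.6007 0.0851 0.1601] yaw 113.88 tilt [-0.0019 -0.0006 -1.    ] F [ 0.8 -1.1 -1.2] w 9.7 j [ 23.3  23.7  -8.   -0.  -58.3 -89.4]
```

```bash
python3 -c "
from h import *
plan([.5698,.0681,.135],114)
"
```

```text
rv [-0.0002 -0.0021 -0.002 ] sh cm [-3.509  2.517 -0.299] | 4.3 cm rows 1.0
```

Call:
step_arm --moves '[[[0,0,0,-0.8,0.6,-0.1,2],[0,0,0,-1.8,1.3,-0.2,2],[0,0,0,-2.8,2,-0.3,2],[0,0,0,-3.3,2.4,-0.3,2],[0,0,0,-3.5,2.5,-0.3,2]]]'

```text
time_s: 20.68
tcp_pos: [0.5692, 0.0667, 0.1351]
ee_rot: [[0.915, -0.002, -0.403], [0.403, -0.001, 0.915], [-0.002, -1.0, 0.0]]
wrist_force: [-0.1, -0.2, -1.1]
gripper_width: 0.111
```

Call:
step_arm --moves '[[[0,0,0,0,0,0,2],[0,0,0,0,0,0,2],[0,0,0,0,0,0,2],[0,0,0,0,0,0,2],[0,0,0,0,0,0,2]]]'

```text
time_s: 21.1
tcp_pos: [0.571, 0.0688, 0.1361]
ee_rot: [[0.914, 0.001, -0.405], [0.405, 0.0, 0.914], [0.001, -1.0, -0.0]]
wrist_force: [-0.3, 0.2, -1.4]
gripper_width: 0.114
```

```bash
python3 -c "
from h import *
st();plan([.5698,.0681,.135],114)
c=cap('wrist');c['fish']=True;np.savez('wrist18.npz',**c)
grid(c,200,90,260,180,3,'w18a',20)
s=cap('side');np.savez('side18.npz',**s);grid(s,255,200,120,110,6,'s18')
"
```

```text
t 21.1 p [0.571  0.0688 0.1361] yaw 113.89 tilt [ 0.0006  0.0002 -1.    ] F [-0.3  0.2 -1.4] w 9.9 j [ 23.   22.3 -14.4   0.  -53.3 -89.1]
rv [ 0.     -0.0019  0.0006] sh cm [-0.141  0.107 -0.017] | 0.2 cm rows 0.0
```

View pics/w18a.png

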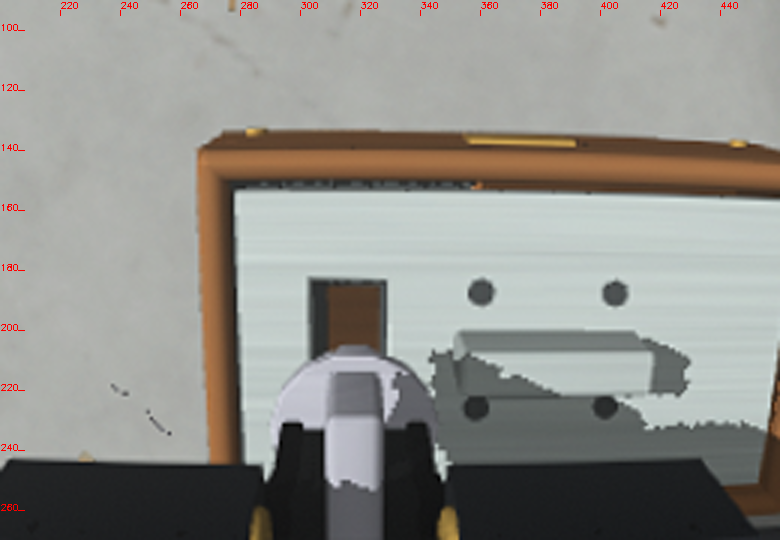

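View pics/s18.png

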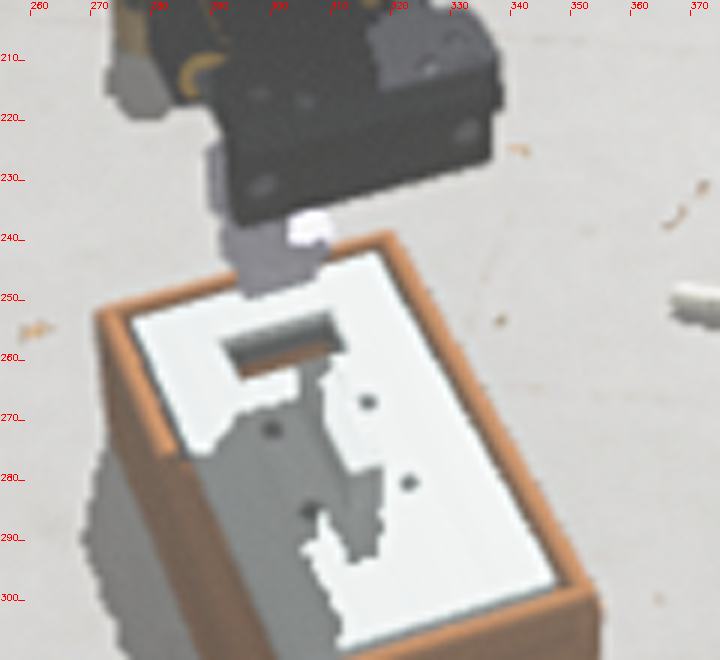

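```bash
python3 - <<'E'
from h import *
c=load('wrist18')
tcp=np.array([.571,.0688,.1361]);R=R_yaw(113.9)
def q(pts,z,l):
    P=np.array([onz(c,200+u/3,90+v/3,z) for u,v in pts]);print(l,((P-tcp)@R*1e3).round(1)[:,[0,2]].tolist())
q([(328,284),(380,284)],.05,'case slot far edge')
q([(309,280),(386,281)],.056,'plate slot far edge')
q([(236,191)],.056,'plate corner')
q([(355,346)],.1361-.052+.021,'collar far edge')
q([(331,372),(380,372)],.1361-.052+.062,'bar end')
s=dict(np.load('side18.npz'))
def qs(pts,z,l):
    P=np.array([onz(s,255+u/6,200+v/6,z) for u,v in pts]);print(l,((P-tcp)@R*1e3).round(1)[:,[0,2]].tolist())
qs([(221,341),(329,312),(346,351),(240,381)],.056,'side plate slot')
qs([(242,298),(310,277)],.1361-.052,'head bottom')
E
```

```text
case slot far edge [[-17.7, -6.3], [-17.7, 7.4]]
plate slot far edge [[-20.3, -11.0], [-20.0, 8.8]]
plate corner [[-43.6, -29.2]]
collar far edge [[-18.6, 0.8]]
bar end [[-27.7, -3.1], [-27.7, 4.8]]
side plate slot [[15.7, -9.1], [-21.3, -8.4], [-20.2, 10.2], [15.7, 10.1]]
head bottom [[11.1, 2.5], [-12.0, 1.6]]
```

Call:
step_arm --moves '[[[0,0,0,-0.15,0.3,0,2],[0,0,0,-0.15,0.9,0,2],[0,0,0,-0.15,1.5,0,2],[0,0,0,-0.15,2.1,0,2],[0,0,0,-0.15,2.3,0,2]]]'

```text
time_s: 21.62
tcp_pos: [0.5684, 0.0678, 0.1112]
ee_rot: [[0.914, -0.003, -0.405], [0.405, -0.001, 0.914], [-0.003, -1.0, 0.0]]
wrist_force: [-0.2, -0.4, -0.9]
gripper_width: 0.115
```

Call:
step_arm --moves '[[[0,0,0,0,0,0,2],[0,0,0,0,0,0,2],[0,0,0,0,0,0,2],[0,0,0,0,0,0,2],[0,0,0,0,0,0,2]]]'

```text
time_s: 22.03
tcp_pos: [0.5695, 0.0681, 0.1132]
ee_rot: [[0.914, 0.001, -0.405], [0.405, 0.0, 0.914], [0.001, -1.0, -0.0]]
wrist_force: [0.4, -1.1, -0.6]
gripper_width: 0.111
```

```bash
python3 -c "
from h import *
st()
c=cap('wrist');c['fish']=True;np.savez('wrist19.npz',**c)
grid(c,200,90,260,180,3,'w19a',20)
s=cap('side');np.savez('side19.npz',**s);grid(s,255,200,120,110,6,'s19')
"
```

```text
t 22.03 p [0.5695 0.0681 0.1132] yaw 113.88 tilt [ 0.0007  0.0002 -1.    ] F [ 0.4 -1.1 -0.6] w 9.6 j [ 23.   23.6 -16.1   0.  -50.2 -89.1]
```

View pics/w19a.png

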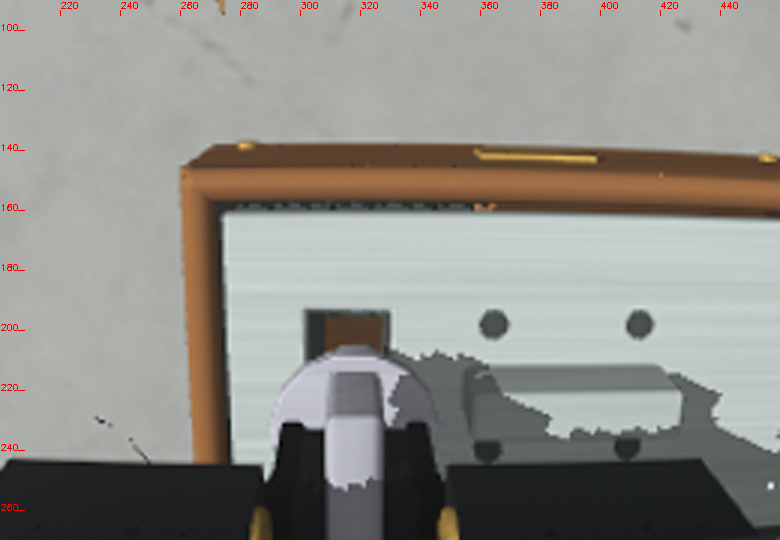

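View pics/s19.png

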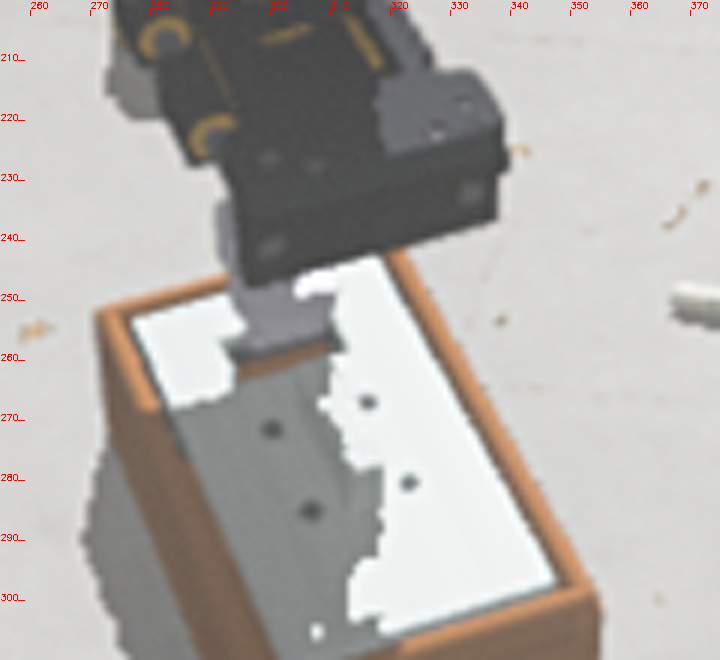

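Call:
step_arm --moves '[[[0,0,0,0,0.3,0,2],[0,0,0,0,0.6,0,2],[0,0,0,0,0.9,0,2],[0,0,0,0,1.2,0,2],[0,0,0,0,1.4,0,2]]]'

```text
time_s: 22.55
tcp_pos: [0.569, 0.0679, 0.0982]
ee_rot: [[0.914, -0.001, -0.405], [0.405, -0.0, 0.914], [-0.001, -1.0, 0.0]]
wrist_force: [1.1, 0.6, -0.5]
gripper_width: 0.111
```

Call:
step_arm --moves '[[[0,0,0,0,0.15,0,2],[0,0,0,0,0.3,0,2],[0,0,0,0,0.45,0,2],[0,0,0,0,0.6,0,2],[0,0,0,0,0.7,0,2]]]'

```text
time_s: 22.97
tcp_pos: [0.5692, 0.068, 0.0917]
ee_rot: [[0.914, -0.0, -0.405], [0.405, 0.0, 0.914], [-0.0, -1.0, 0.0]]
wrist_force: [0.1, -0.1, -1.1]
gripper_width: 0.11
```

```bash
python3 -c "
from h import *
st()
"
```

```text
t 22.97 p [0.5692 0.068  0.0917] yaw 113.88 tilt [-0.0001  0.     -1.    ] F [ 0.1 -0.1 -1.1] w 9.6 j [ 23.   25.1 -17.4  -0.  -47.5 -89.1]
```

Call:
step_arm --moves '[[[0,0,0,0,0.05,0,2],[0,0,0,0,0.1,0,2],[0,0,0,0,0.15,0,2],[0,0,0,0,0.15,0,2],[0,0,0,0,0.15,0,2]]]'

```text
time_s: 23.38
tcp_pos: [0.5693, 0.068, 0.0904]
ee_rot: [[0.914, 0.0, -0.405], [0.405, 0.0, 0.914], [0.0, -1.0, -0.0]]
wrist_force: [0.2, 0.1, -0.2]
gripper_width: 0.113
```

Call:
step_arm --moves '[[[0,0,0,0,0.05,0,2],[0,0,0,0,0.05,0,2],[0,0,0,0,0.1,0,2],[0,0,0,0,0.1,0,2],[0,0,0,0,0.1,0,2]]]'

```text
time_s: 23.8
tcp_pos: [0.5694, 0.068, 0.09]
ee_rot: [[0.914, 0.001, -0.405], [0.405, 0.0, 0.914], [0.001, -1.0, -0.0]]
wrist_force: [-1.6, -0.1, 4.9]
gripper_width: 0.114
```

```bash
python3 -c "
from h import *
st()
c=cap('wrist');c['fish']=True;np.savez('wrist20.npz',**c)
grid(c,200,90,260,180,3,'w20a',20)
"
```

```text
t 23.8 p [0.5694 0.068  0.09  ] yaw 113.9 tilt [ 0.0006  0.     -1.    ] F [-1.6 -0.1  4.9] w 9.9 j [ 23.   25.2 -17.5   0.  -47.2 -89.1]
```

View pics/w20a.png

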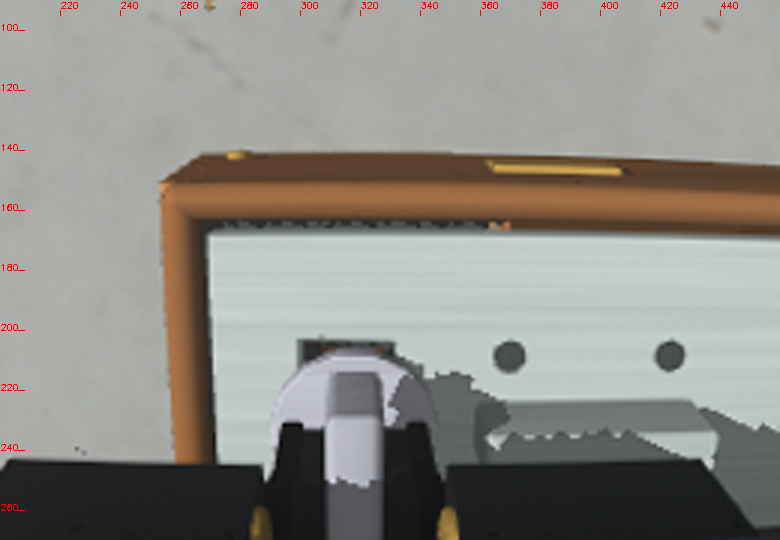

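Call:
step_arm --moves '[[[0,-0.08,0,0,-0.06,0,2],[0,-0.18,0,0,-0.06,0,2],[0,-0.28,0,0,-0.06,0,2],[0,-0.38,0,0,-0.06,0,2],[0,-0.48,0,0,-0.06,0,2]]]'

```text
time_s: 24.27
tcp_pos: [0.5698, 0.0683, 0.09]
ee_rot: [[0.62, 0.001, -0.784], [0.784, 0.001, 0.62], [0.001, -1.0, -0.001]]
wrist_force: [0.2, 1.1, 1.9]
gripper_width: 0.115
```

```bash
python3 -c "
from h import *
st();plan([.5694,.068,.09],-156.1)
c=cap('wrist');c['fish']=True
grid(c,200,90,260,180,3,'w21a',20)
"
```

```text
t 24.27 p [0.5698 0.0683 0.09  ] yaw 141.67 tilt [ 0.0014  0.0006 -1.    ] F [0.2 1.1 1.9] w 10.0 j [ 23.   25.2 -17.5   0.  -47.2 -61.3]
rv [ 0.0014 -1.0862  0.0008] sh cm [-0.047 -0.002  0.016] | 0.0 cm rows 8.7
```

View pics/w21a.png

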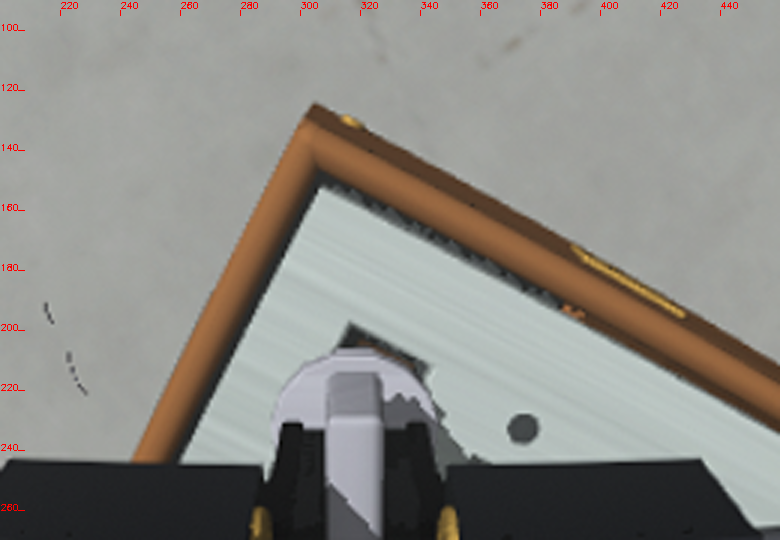

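Turning freely, with the plate staying square. I continue.

Call:
step_arm --moves '[[[0,-0.1,0,0,0,0,2],[0,-0.2,0,0,0,0,2],[0,-0.3,0,0,0,0,2],[0,-0.4,0,0,0,0,2],[0,-0.5,0,0,0,0,2]]]'

```text
time_s: 24.73
tcp_pos: [0.5697, 0.0682, 0.09]
ee_rot: [[0.17, 0.001, -0.985], [0.985, 0.0, 0.17], [0.001, -1.0, -0.001]]
wrist_force: [-0.4, 0.8, 1.6]
gripper_width: 0.112
```

Call:
step_arm --moves '[[[0,-0.1,0,0,0,0,2],[0,-0.2,0,0,0,0,2],[0,-0.3,0,0,0,0,2],[0,-0.4,0,0,0,0,2],[0,-0.5,0,0,0,0,2]]]'

```text
time_s: 25.15
tcp_pos: [0.5696, 0.0682, 0.09]
ee_rot: [[-0.323, 0.001, -0.946], [0.946, 0.0, -0.323], [0.0, -1.0, -0.001]]
wrist_force: [0.2, 0.7, 1.6]
gripper_width: 0.112
```

```bash
python3 -c "
from h import *
st();plan([.5694,.068,.09],-156.1)
"
```

```text
t 25.15 p [0.5696 0.0682 0.09  ] yaw -161.16 tilt [ 0.0009  0.0003 -1.    ] F [0.2 0.7 1.6] w 9.8 j [ 23.   25.2 -17.5   0.  -47.2  -4.2]
rv [ 0.001  -0.0883 -0.    ] sh cm [-0.009 -0.     0.027] | 0.0 cm rows 0.7
```

Call:
step_arm --moves '[[[0,-0.06,0,0,0,0,2],[0,-0.09,0,0,0,0,2],[0,-0.09,0,0,0,0,2],[0,-0.09,0,0,0,0,2],[0,-0.09,0,0,0,0,2]]]'

```text
time_s: 25.57
tcp_pos: [0.5696, 0.0681, 0.09]
ee_rot: [[-0.403, 0.001, -0.915], [0.915, 0.0, -0.403], [-0.0, -1.0, -0.001]]
wrist_force: [0.8, 1.0, 2.7]
gripper_width: 0.113
```

```bash
python3 -c "
from h import *
st();plan([.5694,.068,.09],-156.1)
c=cap('wrist');c['fish']=True
grid(c,200,90,260,180,3,'w22a',20)
"
```

```text
t 25.57 p [0.5696 0.0681 0.09  ] yaw -156.25 tilt [ 0.0009  0.0003 -1.    ] F [0.8 1.  2.7] w 9.8 j [ 23.   25.2 -17.5   0.  -47.2   0.8]
rv [ 0.0009 -0.0025 -0.0001] sh cm [-0.004  0.002  0.027] | 0.0 cm rows 0.0
```

View pics/w22a.png

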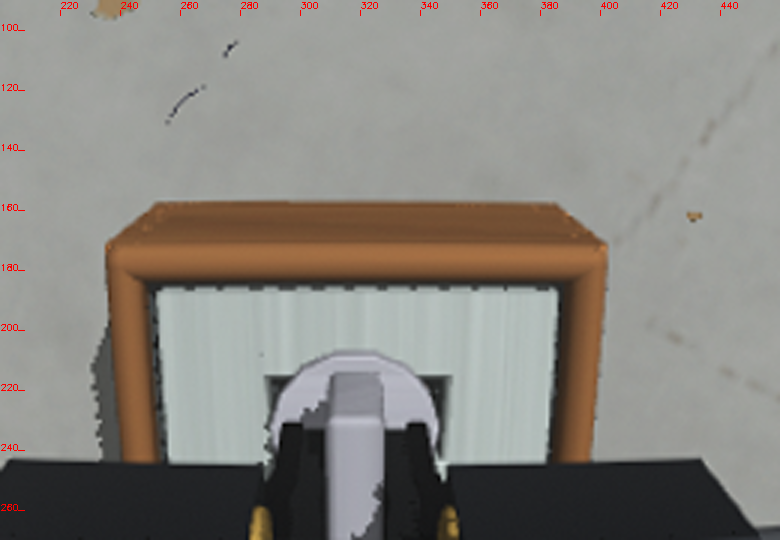

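Call:
step_arm --moves '[[[0,0,0,0,0,0,15],[0,0,0,0,0,0,32],[0,0,0,0,0,0,32],[0,0,0,0,0,0,32],[0,0,0,0,0,0,32]]]'

```text
time_s: 26.03
tcp_pos: [0.569, 0.0679, 0.0897]
ee_rot: [[-0.404, -0.001, -0.915], [0.915, -0.0, -0.404], [0.0, -1.0, 0.001]]
wrist_force: [-0.7, 0.0, 0.5]
gripper_width: 0.306
```

Call:
step_arm --moves '[[[0,0,0,0,-0.5,0,32],[0,0,0,0,-2,0,32],[0,0,0,0,-5,0,32],[0,0,0,0,-9,0,32],[0,0,0,0,-13,0,32]]]'

```text
time_s: 26.45
tcp_pos: [0.5685, 0.0677, 0.2211]
ee_rot: [[-0.404, -0.002, -0.915], [0.915, -0.001, -0.404], [-0.0, -1.0, 0.002]]
wrist_force: [1.8, 1.4, -0.2]
gripper_width: 0.32
```

Call:
step_arm --moves '[[[0,0,0,2,-1,0,32],[0,0,0,4,-1,0,32],[0,0,0,6,-1,0,32],[0,0,0,6,-1,0,32],[0,0,0,6,-1,0,32]]]'

```text
time_s: 26.87
tcp_pos: [0.5447, 0.1235, 0.2305]
ee_rot: [[-0.406, 0.001, -0.914], [0.914, 0.0, -0.406], [-0.0, -1.0, -0.001]]
wrist_force: [0.9, 0.1, 0.0]
gripper_width: 0.316
```

```bash
python3 -c "
from h import *
st()
c=cap('wrist');c['fish']=True;np.savez('wrist23.npz',**c)
grid(c,200,50,230,190,3,'w23a',20)
s=cap('side','s23');grid(s,240,140,120,190,3,'s23c')
"
```

```text
t 26.87 p [0.5447 0.1235 0.2305] yaw -156.07 tilt [ 0.0005  0.0002 -1.    ] F [0.9 0.1 0. ] w 27.5 j [ 29.4  15.7  -9.3   0.  -64.9  -5.5]
```

View pics/w23a.png

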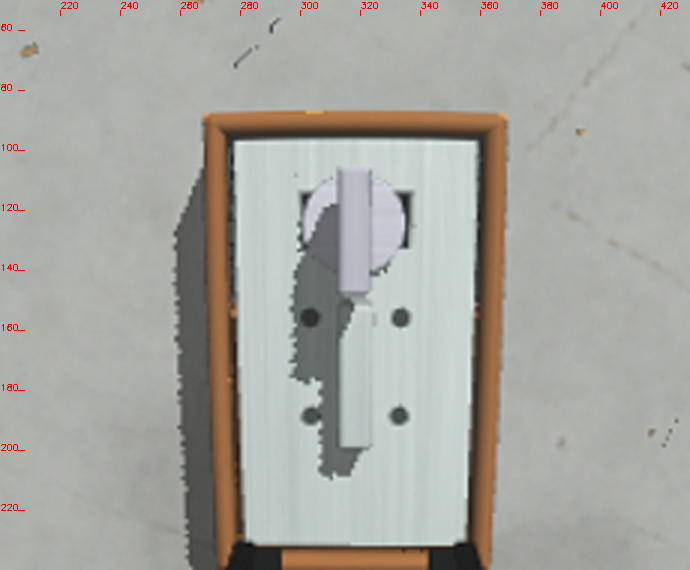

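View pics/s23.png

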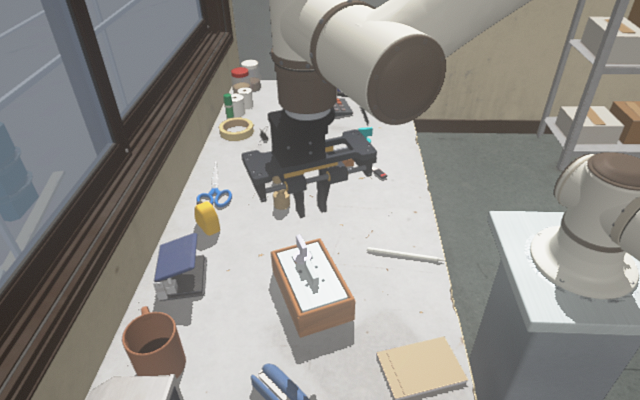

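The wrist view shows three things:
- The bar is parallel to the rib at about (318,127).
- The collar is flat over the slot at about (318,125).
- The plate is inside the walls.

The gripper is clear, so I hand in.

```bash
python3 -c "
from h import *
c=load('wrist23')
q=lambda u,v,z:onz(c,200+u/3,50+v/3,z)
a=q(355,168,.1);b=q(355,290,.1);print('bar',a,b,np.linalg.norm(a-b),np.degrees(np.arctan2(*(b-a)[:2][::-1])));print('collar',q(354,225,.061))
print(r.finish_job())"
```

```text
bar [0.5771 0.0506 0.1   ] [0.562  0.0846 0.1   ] 0.03724699767265442 113.94235807899277
collar [0.5694 0.0686 0.061 ]
the job is handed in; nothing more can be done
None
```

The middle weight is packed and the key is locked; I handed the job in at about 27 s of the 67 s allowed. No verdict is reported back.

**What I did:**
1. I stood the white middle weight upright in the pocket.
2. I lowered the plate onto the lip plate and ledge with its slot over the case's slot.
3. I took the steel key from its stand, put it down through both slots until the collar rested on the plate (about 5 N), turned it a quarter turn and let go.

I never touched the turquoise look-alike or the two brass weights.

**Last checks:**
- **Weight:** the wrist view after release showed it upright and centred in the pocket. The plate now hides it.
- **Plate:** it lies inside all four walls and stayed square while the key turned. Its slot sits about 1.6 mm off the case slot's centre, along the case's length.
- **Key:** the bar points at 113.9°, against about 114° for the case's long axis, so the head should lie crosswise. The collar is centred at (0.569, 0.069), within 1 mm of the measured slot centre. The head is under the lips and cannot be seen directly. I judged it from the 38 mm seating height and the free turn.
- **Forces:** the wrist readings at the ends of moves stayed under about 6 N.

**Disagreements:** the first top-camera positions were 5–7 mm off from the wrist and side views, so I used the wrist-camera values. In the final picture the bar measured 37 mm long instead of 40 mm, which I put down to reading the edges by eye.

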